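# Wheel bolts onto their length stands

## Robot

A 6-joint arm with a two-finger parallel gripper is mounted at the origin on the work surface. World frame = base frame: x ahead of the robot, y to its left, z up, the work surface at z = 0. Lengths are in m, angles in rad, forces in N, time in s.
With the tool pointing down it reaches from about 0.35 to 0.775 m from the base axis. Payload 5.5 kg.
Tool frame: the origin (TCP) lies midway between the tips of the shut fingers; the grasp point (between the pads) lies 19 mm behind it; x points along the fingers, y is the direction in which the jaws open and shut, and the axes are right-handed (so a half turn about x gives the same grasp; the last joint's range is limited). The gripper opens to 85 mm and grips with 20 to 120 N. Pads are 22 mm wide; open, the fingers measure 114 mm over their backs; the gripper's body (76 mm by 85 mm) begins 54 mm behind the grasp point. The pads swing forward as they close: fully open they stand 13 mm farther back than shut.
Start: joints at [-1.267, 0.313, 0.046, 1.304, 0, 1.431], TCP at [0.247, -0.519, 0.197] pointing down, gripper open.
Joint ranges: [-2.76, 2.76], [-0.86, 1.69], [-1.03, 1.26], [-2.2, 2.34], [-1.47, 1.5], [-3.14, 3.14]. Speed limits (rad/s): [2.57, 2.57, 3.14, 3.14, 3.14, 3.14].

## Interface

Orientations are given as a unit quaternion [w, x, y, z].
In Python, from workcell import env, optics, order, models gives the robot as it stands. The module is installed in compiled form; this text tells all that it offers.
- The arm moves only by the tool servo_tool, never from a script. Its argument "moves" is a list of rows, each a list of 5 numbers: the shift along the tool's x, y, z in cm, then the turn about the tool's x in rad, then the closure, from -1 (fully open) to 1 (shut). A call has exactly 10 rows; each row shifts and turns the commanded pose from where the row before left it, along the tool's axes as they then stand; what a row does not reach is not made up. A row lasts 1/8 s, in which the tool goes at most 62.5 mm and 10.7 degrees, less where a joint would pass 70% of its speed; a pose out of reach is approached as far as the arm can. A call is refused whole if a number of a shift passes 6.25 or a number of a turn 0.188, either way. A call with a gripper value outside its range is refused whole. The fingers move at their own pace and stop on an object; "grip_force" is the grip in N (left out, the last holds). Time passes only in rows, so rows that do not move let the fingers close, or fill a call up. It gives the time, the measured TCP pose, the force and the opening at its end, in the units of the state.
- env.get_state(): the state, without advancing time (a new reading comes with each control period).
- optics.read_camera(name): name is "scene" or "top" or "wrist"; returns a dict with "pixels" (480x640x3 uint8, blue, green, red), "vertical_fov" (degrees; the focal length in pixels is half the picture's height over the tangent of half this angle, whatever the lens; pixels are square), "cx", "cy" (the principal point, pixels), "extrinsics" (4x4, takes a point from world to camera coordinates). Camera axes: x right, y up, looking along -z (the intrinsics and any distortion apply to the point x, -y, -z); pixel columns grow to the right and rows downward; lengths in m; the calibration is good to about 2 mm. A picture is of the moment at which its call begins. There is no depth.
- order.hand_in(): hands the job in, once; it reports no verdict.
Trained networks look in a picture, given as the dict that the camera call returned (one of the last four; its "shot" number tells which), for a name from the list of things; names that differ only in an ending like _2 or _b are one class to them, and where a whole thing is asked for, a point or a joint stands for the part that bears it (a point fixed in the world has none). Each returns a list of dicts, best first, with "conf" (0 to 1); they miss things now and then, are a little off and sometimes report something else, mostly with a low value. They report only what shows in the picture. A call takes as long as a camera call. They do not tell look-alikes from the thing itself.
- models.outline_of(name, picture): "pixels" (480x640 bool, what is visible of it) and "location" ([column, row] in pixels, amid what is visible of it).
- models.pinpoint(name, picture): "location" ([column, row] in pixels: a listed point, or the origin of a listed thing).
The state is a dict: "clock": time; "joint_pos": joint angles; "qvel": joint speeds; "tau": joint torques, N m; "tcp_pos": TCP position; "orientation": TCP orientation; "wrist_force": force on the tool from outside, world axes, zero at the start; "ft_torque": the same for the moment, N m; "finger_gap": finger opening in m.
Only numpy, scipy, OpenCV 4.12 (cv2) and the standard library are available. Lean on these libraries where they do the work, as an engineer would, in place of code of your own. Each camera call takes 0.05 s, during which the arm holds its last target.

## Task

Check the four loose wheel bolts standing on the worktop for length: stand each one upright, head down and wholly on the round anvil of the stand whose post is level with the top of that bolt when it stands there. Work from the shortest bolt to the longest, letting go of each before fetching the next. Leave the plain pin and the wheel nut standing where they are.

Things in the scene. Friction and masses are not known exactly. Their poses are not given: they have to be found in the camera images.
- bolt_50: loose steel wheel bolt, 50 mm long, standing upright on its hex head, shank up. From below: hex head 30 mm across flats, 16 mm high; round flange 38 mm diameter, 4 mm thick (top 20 mm up); round threaded shank 20 mm diameter up to 50 mm. About 210 g. Origin: centre of the head's underside; z up along the shank.
- bolt_65: loose steel wheel bolt, 65 mm long, standing upright on its hex head, shank up. From below: hex head 30 mm across flats, 16 mm high; round flange 38 mm diameter, 4 mm thick (top 20 mm up); round threaded shank 20 mm diameter up to 65 mm. About 243 g. Origin: centre of the head's underside; z up along the shank.
- bolt_80: loose steel wheel bolt, 80 mm long, standing upright on its hex head, shank up. From below: hex head 30 mm across flats, 16 mm high; round flange 38 mm diameter, 4 mm thick (top 20 mm up); round threaded shank 20 mm diameter up to 80 mm. About 276 g. Origin: centre of the head's underside; z up along the shank.
- bolt_95: loose steel wheel bolt, 95 mm long, standing upright on its hex head, shank up. From below: hex head 30 mm across flats, 16 mm high; round flange 38 mm diameter, 4 mm thick (top 20 mm up); round threaded shank 20 mm diameter up to 95 mm. About 309 g. Origin: centre of the head's underside; z up along the shank.
- stand_50: fixed stand for the 50 mm bolt: grey base 80 x 120 x 10 mm, bright round anvil 64 mm diameter, its flat top 14 mm above the worktop, dark 18 mm square post rising 50 mm above the anvil top. Origin: on the worktop under the anvil centre; z up; post axis 62 mm along +y (the far side from the robot, within 40 deg of world +x); base spans y -40 to 80 mm, x +-40 mm.
- stand_65: fixed stand for the 65 mm bolt: grey base 80 x 120 x 10 mm, bright round anvil 64 mm diameter, its flat top 14 mm above the worktop, dark 18 mm square post rising 65 mm above the anvil top. Origin: on the worktop under the anvil centre; z up; post axis 62 mm along +y (the far side from the robot, within 40 deg of world +x); base spans y -40 to 80 mm, x +-40 mm.
- stand_80: fixed stand for the 80 mm bolt: grey base 80 x 120 x 10 mm, bright round anvil 64 mm diameter, its flat top 14 mm above the worktop, dark 18 mm square post rising 80 mm above the anvil top. Origin: on the worktop under the anvil centre; z up; post axis 62 mm along +y (the far side from the robot, within 40 deg of world +x); base spans y -40 to 80 mm, x +-40 mm.
- stand_95: fixed stand for the 95 mm bolt: grey base 80 x 120 x 10 mm, bright round anvil 64 mm diameter, its flat top 14 mm above the worktop, dark 18 mm square post rising 95 mm above the anvil top. Origin: on the worktop under the anvil centre; z up; post axis 62 mm along +y (the far side from the robot, within 40 deg of world +x); base spans y -40 to 80 mm, x +-40 mm.
- pin: plain smooth steel locating pin, loose, standing upright: 24 mm diameter, 72 mm tall, no head, no flange. Not a bolt; it stays where it is. Origin: centre of its underside, z up.
- nut: steel hex wheel nut lying flat, loose: round flange 42 mm in diameter and 6 mm thick below, hex 30 mm across flats up to 26 mm. Not a bolt; it stays where it is. Origin: centre of its underside, z up.
There are look-alikes about, which are no part of the job. Leave any pink look-alike of the bolt_95 alone. Leave any pink look-alike of the pin alone.

How it is judged:
On the way, in this order (a step that is already met when the one before it is completed fails the run):
1. the shortest bolt (50 mm) stands released, upright and at rest on the anvil of its stand (horizontal distance between bolt_50 and stand_50 below 0.013 m and z of bolt_50 in the frame of stand_50 between 0.011 and 0.017 m and angle between bolt_50's own z axis and vertical below 0.1 rad and linear speed of bolt_50 below 0.03 m/s and angular speed of bolt_50 below 0.3 rad/s and contact force between the fingers and bolt_50 below 0.2 N), for 0.2 s.
2. the second shortest bolt (65 mm) stands released, upright and at rest on the anvil of its stand (horizontal distance between bolt_65 and stand_65 below 0.013 m and z of bolt_65 in the frame of stand_65 between 0.011 and 0.017 m and angle between bolt_65's own z axis and vertical below 0.1 rad and linear speed of bolt_65 below 0.03 m/s and angular speed of bolt_65 below 0.3 rad/s and contact force between the fingers and bolt_65 below 0.2 N), for 0.2 s.
3. the second longest bolt (80 mm) stands released, upright and at rest on the anvil of its stand (horizontal distance between bolt_80 and stand_80 below 0.013 m and z of bolt_80 in the frame of stand_80 between 0.011 and 0.017 m and angle between bolt_80's own z axis and vertical below 0.1 rad and linear speed of bolt_80 below 0.03 m/s and angular speed of bolt_80 below 0.3 rad/s and contact force between the fingers and bolt_80 below 0.2 N), for 0.2 s.
4. the longest bolt (95 mm) stands released, upright and at rest on the anvil of its stand (horizontal distance between bolt_95 and stand_95 below 0.013 m and z of bolt_95 in the frame of stand_95 between 0.011 and 0.017 m and angle between bolt_95's own z axis and vertical below 0.1 rad and linear speed of bolt_95 below 0.03 m/s and angular speed of bolt_95 below 0.3 rad/s and contact force between the fingers and bolt_95 below 0.2 N), for 0.2 s.
At the end, for the whole second after the job is handed in: Each of the four bolts stands upright (within 0.1 rad), head down, released and at rest on the anvil of the stand of its own length, its axis within 13 mm of the anvil's centre (the whole flange over the anvil); the pin and the nut stand upright within 20 mm of where they started (all of step 1 and all of step 2 and all of step 3 and all of step 4 and distance of each of pin, nut from where it was at the start of the episode below 0.02 m and angle between each of pin, nut's own z axis and vertical below 0.1 rad); the robot touches nothing.
It fails at once if the plain pin is pushed over or moved more than 20 mm (distance of pin from where it was at the start of the episode above 0.02 m or angle between pin's own z axis and vertical above 0.3 rad).
It fails at once if the wheel nut is pushed over or moved more than 20 mm (distance of nut from where it was at the start of the episode above 0.02 m or angle between nut's own z axis and vertical above 0.3 rad).
It also fails if it takes over 104 s, if anything falls off the work surface, if the arm or the gripper's body presses on something with over 40 N, if the wrist force passes 120 N, or if a joint passes its speed limit or range.

## Working session

There is one attempt and no reset: what is moved stays moved. The work goes in short steps, Python scripts to look and compute and a tool call to move; the robot and the scene stay as the last step left them, time stands still between calls to the robot, and variables do not carry over. Pictures are saved under pics/ and viewed, and the job is handed in when it is done.

Besides the shell and the picture viewer there is one more tool, called after "Call:" as name(argument=value, ...), one argument or row to a line, values as JSON. servo_tool: Moves the arm, as the interface text tells. Its arguments: {"type":"object","properties":{"moves":{"type":"array"},"grip_force":{"type":"number"}},"required":["moves"]}

```bash
mkdir -p pics; ls; python3 - <<'E'
from workcell import env, optics, order, models
import cv2, numpy as np
s=env.get_state(); print(s)
for n in ["scene","top","wrist"]:
    p=optics.read_camera(n); cv2.imwrite(f"pics/{n}0.png",p["pixels"]); print(n,{k:v for k,v in p.items() if k!="pixels"})
print(env.get_state()["clock"])
E
```

```text
pics
{'clock': 0.0, 'joint_pos': array([-1.26659449e+00,  3.14024220e-01,  4.49789837e-02,  1.30362053e+00,
       -2.06312221e-05,  1.43121419e+00]), 'qvel': array([-0.00042795, -0.00184137, -0.00239072, -0.00043335, -0.00059631,
        0.00248563]), 'tau': array([ 2.30691339e-04, -4.80628002e+01,  2.98533225e+01,  1.95774453e-02,
       -2.12225450e-04, -7.56611030e-06]), 'tcp_pos': array([ 0.24669924, -0.51874059,  0.1956954 ]), 'orientation': array([-0.15495879, -0.6897086 , -0.15627501,  0.68983182]), 'wrist_force': array([-1.0421308 ,  0.10308023,  0.33533509]), 'ft_torque': array([-0.03220711, -0.00662881, -0.01671996]), 'finger_gap': 0.08541467122260823}
scene {'vertical_fov': 45.36385544582478, 'cx': 323.8968207656588, 'cy': 237.09889775005658, 'extrinsics': array([[-0.34046187,  0.94024542, -0.00492663,  0.145147  ],
       [-0.5086254 , -0.1797608 ,  0.84201322,  0.20549738],
       [ 0.79081345,  0.2891792 ,  0.5394344 , -1.69262041],
       [ 0.        ,  0.        ,  0.        ,  1.        ]]), 'shot': 1}
top {'vertical_fov': 47.0123491986554, 'cx': 315.97038213353153, 'cy': 239.4083100681638, 'extrinsics': array([[ 0.01081941, -0.99974849,  0.01964412, -0.01696541],
       [ 0.98560303,  0.01397714,  0.16849721, -0.50083715],
       [-0.1687294 ,  0.01753826,  0.98550637, -1.27826621],
       [ 0.        ,  0.        ,  0.        ,  1.        ]]), 'shot': 2}
wrist {'vertical_fov': 59.58691143764437, 'cx': 324.69763319817764, 'cy': 237.05635787482618, 'extrinsics': array([[ 0.42921313, -0.90320135, -0.00184844, -0.57321193],
       [ 0.87230351,  0.41505907, -0.25848124,  0.03238351],
       [ 0.23422781,  0.10933114,  0.96601451, -0.37808324],
       [ 0.        ,  0.        ,  0.        ,  1.        ]]), 'shot': 3}
0.15
```

View pics/top0.png

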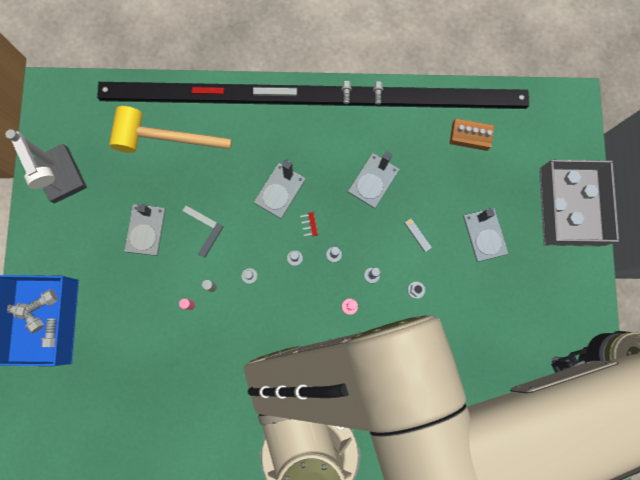

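View pics/scene0.png

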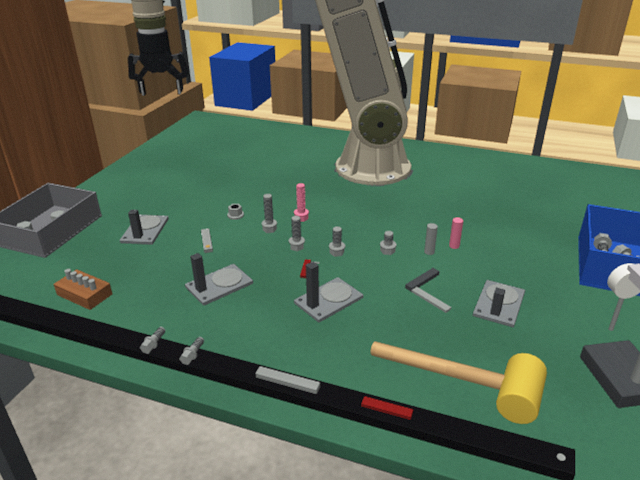

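View pics/wrist0.png

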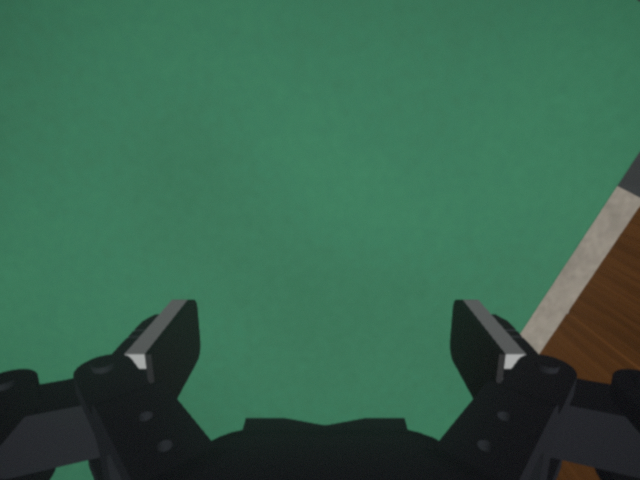

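The top view shows the bolts at about (249,276), (295,258), (334,254) and (372,275). The pin is at (208,285), the nut at (417,290), and the pink look-alikes at (350,306) and (187,304). The stands are near (142,235), (278,195), (370,185) and (488,240).

```bash
cat > h.py <<'E'
from workcell import env, optics, order, models
import cv2, numpy as np
def cam(n):
    return optics.read_camera(n)
def K(p):
    f=240/np.tan(np.radians(p["vertical_fov"])/2)
    return f
def ray(p,uv):
    E=p["extrinsics"];R=E[:3,:3];t=E[:3,3];f=K(p)
    d=np.array([(uv[0]-p["cx"])/f,-(uv[1]-p["cy"])/f,-1.0])
    return -R.T@t, R.T@d
def onz(p,uv,z):
    o,d=ray(p,uv); return o+d*(z-o[2])/d[2]
def proj(p,X):
    E=p["extrinsics"];c=E[:3,:3]@np.asarray(X)+E[:3,3];f=K(p)
    return np.array([p["cx"]+f*c[0]/-c[2],p["cy"]-f*c[1]/-c[2]])
E
python3 - <<'E'
from h import *
T=cam("top");S=cam("scene")
for n in ["bolt_50","bolt_65","bolt_80","bolt_95","stand_50","stand_65","stand_80","stand_95","pin","nut"]:
    for nm,p in (("top",T),("scene",S)):
        for d in models.pinpoint(n,p):
            if d["conf"]>0.15: print(n,nm,round(d["conf"],2),np.round(d["location"],1),np.round(onz(p,d["location"],0),4)[:2])
print(env.get_state()["clock"])
E
```

```text
bolt_50 top 0.73 [251.2 273.5] [0.4217 0.1457]
bolt_50 top 0.58 [331.1 254. ] [ 0.4724 -0.0491]
bolt_50 top 0.47 [374.6 279.5] [ 0.4108 -0.156 ]
bolt_50 top 0.45 [293.9 259.2] [0.4582 0.0422]
bolt_50 top 0.44 [349.1 306.1] [ 0.3454 -0.0936]
bolt_50 scene 0.92 [300.4 222.1] [ 0.3609 -0.086 ]
bolt_50 scene 0.76 [295.5 244.8] [ 0.4602 -0.0585]
bolt_50 scene 0.71 [269.8 229.9] [ 0.4199 -0.1428]
bolt_50 scene 0.68 [335.5 247.7] [0.4405 0.0338]
bolt_50 scene 0.55 [386.4 250. ] [0.4104 0.1477]
bolt_65 top 0.73 [251.2 273.5] [0.4217 0.1457]
bolt_65 top 0.58 [331.1 254. ] [ 0.4724 -0.0491]
bolt_65 top 0.47 [374.6 279.5] [ 0.4108 -0.156 ]
bolt_65 top 0.45 [293.9 259.2] [0.4582 0.0422]
bolt_65 top 0.44 [349.1 306.1] [ 0.3454 -0.0936]
bolt_65 scene 0.92 [300.4 222.1] [ 0.3609 -0.086 ]
bolt_65 scene 0.76 [295.5 244.8] [ 0.4602 -0.0585]
bolt_65 scene 0.71 [269.8 229.9] [ 0.4199 -0.1428]
bolt_65 scene 0.68 [335.5 247.7] [0.4405 0.0338]
bolt_65 scene 0.55 [386.4 250. ] [0.4104 0.1477]
bolt_80 top 0.73 [251.2 273.5] [0.4217 0.1457]
bolt_80 top 0.58 [331.1 254. ] [ 0.4724 -0.0491]
bolt_80 top 0.47 [37
[... 2071 characters left out ...]
 0.93 [369.8 185.5] [ 0.648  -0.1456]
stand_95 top 0.9 [273.2 197.6] [0.6129 0.0967]
stand_95 top 0.87 [142.3 235.7] [0.5115 0.4159]
stand_95 top 0.61 [485.7 242.5] [ 0.5065 -0.4334]
stand_95 scene 0.94 [332.1 298.7] [0.6209 0.0883]
stand_95 scene 0.81 [150.5 228.1] [ 0.51  -0.423]
stand_95 scene 0.76 [503.7 299.5] [0.5062 0.4189]
stand_95 scene 0.76 [226.5 284.8] [ 0.6516 -0.138 ]
pin top 0.64 [191.1 305. ] [0.3435 0.2881]
pin top 0.54 [213.3 289.8] [0.3808 0.2362]
pin scene 0.88 [428.6 251.8] [0.3853 0.2408]
pin scene 0.72 [452.9 248.1] [0.3514 0.2908]
nut top 0.57 [416.7 290.8] [ 0.3845 -0.2589]
nut top 0.46 [294.3 255.5] [0.4674 0.0414]
nut scene 0.58 [234.8 215.7] [ 0.3872 -0.2551]
1.25
```

```bash
python3 - <<'E'
from h import *
a=cv2.imread("pics/top0.png");b=cv2.imread("pics/scene0.png")
r=lambda im,x0,y0,x1,y1,w:cv2.resize(im[y0:y1,x0:x1],(w,int(w*(y1-y0)/(x1-x0))),interpolation=cv2.INTER_CUBIC)
cv2.imwrite("pics/c1.png",r(a,110,145,310,295,800))
cv2.imwrite("pics/c2.png",r(a,320,140,520,290,800))
cv2.imwrite("pics/c3.png",r(b,190,170,350,290,800))
cv2.imwrite("pics/c4.png",r(b,320,190,540,330,800))
cv2.imwrite("pics/c5.png",r(b,110,180,370,330,800))
E
```

```text
(no output)
```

View pics/c1.png

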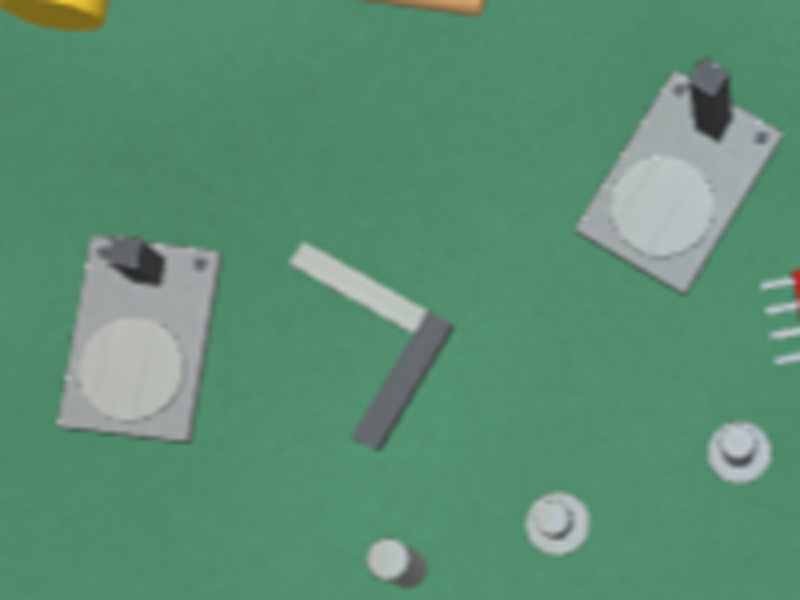

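View pics/c2.png

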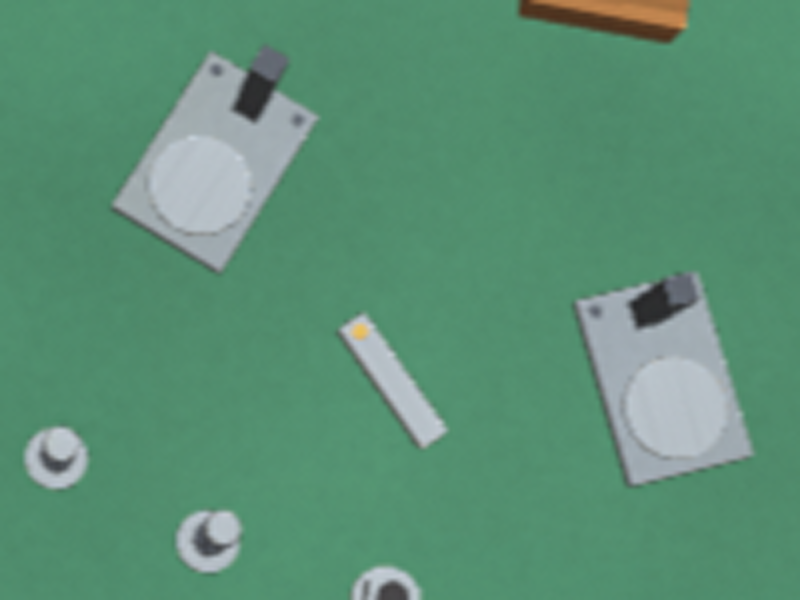

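View pics/c3.png

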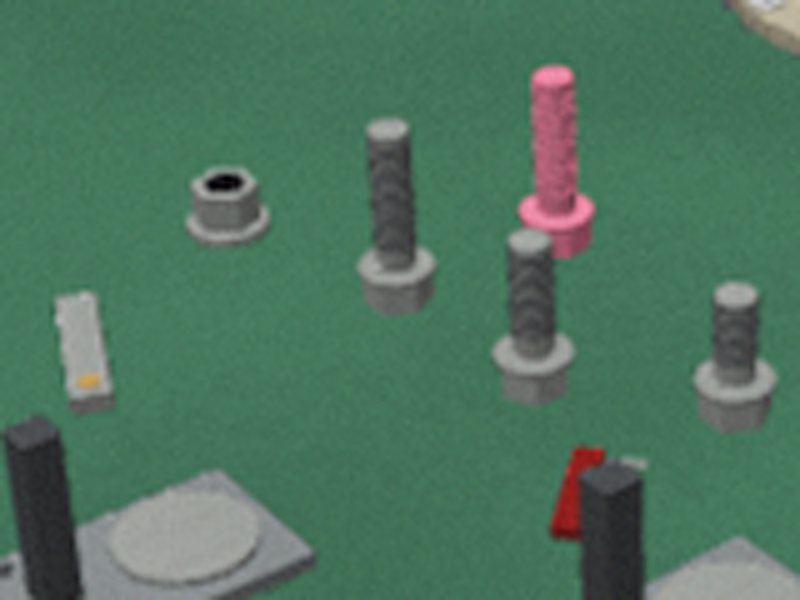

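View pics/c4.png

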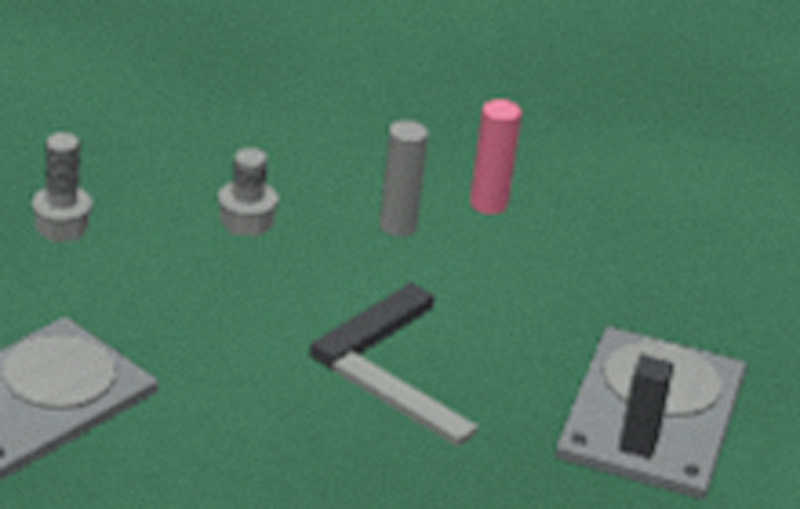

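View pics/c5.png

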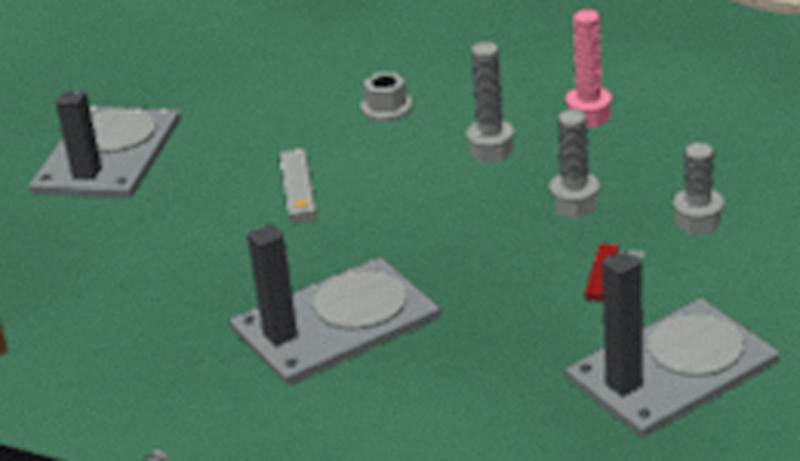

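```bash
cat >> h.py <<'E'
def tri(a,b):
    (o1,d1),(o2,d2)=a,b
    d1=d1/np.linalg.norm(d1);d2=d2/np.linalg.norm(d2)
    s=np.linalg.lstsq(np.c_[d1,-d2],o2-o1,rcond=None)[0]
    A=o1+s[0]*d1;B=o2+s[1]*d2
    return (A+B)/2,np.linalg.norm(A-B)
E
python3 - <<'E'
from h import *
T=cam("top");S=cam("scene")
fl={50:((249.25,275.75),(388.2,245)),65:((294.75,258),(337,246)),80:((334,254.5),(296.6,240.6)),95:((372.25,275.25),(269.4,223.2))}
tp={50:(554/4+110,520/4+145,388.75,233.2),65:(738/4+110,443/4+145,337.2,229),80:(61/4+320,444/4+140,296.2,218),95:(223/4+320,526/4+140,267.6,195.6)}
an={'A':((142.75,237.25),(502.3,293.7)),'B':((275.75,196.5),(336.5,292.1)),'C':((370,186.25),(227,277.5)),'D':((489.25,241.75),(148.35,221.9))}
po={'A':((141.5,207),(500.1,290.9)),'B':((287.75,164),(312.15,265.15)),'C':((387,156),(197.1,256)),'D':((490,212.25),(133.7,211.85))}
for k,(t,s) in fl.items():
    print(k,"fl",onz(T,t,.02)[:2].round(4),onz(S,s,.02)[:2].round(4))
    v=tp[k];print("   top",*[np.round(q,4) for q in tri(ray(T,v[:2]),ray(S,v[2:]))], onz(T,v[:2],k/1000)[:2].round(4))
for k,(t,s) in an.items():
    print(k,"an",onz(T,t,.014)[:2].round(4),onz(S,s,.014)[:2].round(4))
    t,s=po[k];print("   post",*[np.round(q,4) for q in tri(ray(T,t),ray(S,s))])
E
```

```text
50 fl [0.414  0.1483] [0.4185 0.1529]
   top [0.4125 0.1491 0.0474] 0.0038 [0.4127 0.147 ]
65 fl [0.4585 0.0397] [0.4612 0.0444]
   top [0.4575 0.0413 0.0627] 0.0037 [0.4577 0.0395]
80 fl [ 0.4684 -0.0553] [ 0.4709 -0.0507]
   top [ 0.4675 -0.0533  0.0784] 0.004 [ 0.468 -0.055]
95 fl [ 0.4191 -0.1479] [ 0.4212 -0.142 ]
   top [ 0.4191 -0.1452  0.0944] 0.0038 [ 0.4198 -0.1469]
A an [0.5053 0.4103] [0.5066 0.414 ]
   post [0.5689 0.4053 0.0644] 0.0048
B an [0.6123 0.0895] [0.6141 0.0954]
   post [0.6658 0.0606 0.108 ] 0.0055
C an [ 0.6422 -0.1444] [ 0.6445 -0.1391]
   post [ 0.6938 -0.1737  0.0937] 0.0046
D an [ 0.5061 -0.4376] [ 0.5056 -0.4294]
   post [ 0.5648 -0.4187  0.0776] 0.0046
```

Post tops triangulate to z ≈ 0.064 / 0.108 / 0.094 / 0.078. That makes A the 50 stand, B the 95, C the 80 and D the 65. The bolts from y = +0.15 to −0.15 are 50, 65, 80 and 95. Next I'll work out the tool axes.

```bash
cat >> h.py <<'E'
from scipy.spatial.transform import Rotation as Ro
def tool():
    s=env.get_state();q=s["orientation"];R=Ro.from_quat([q[1],q[2],q[3],q[0]]).as_matrix()
    return s,s["tcp_pos"],R
def go(x,y,z):
    s,p,R=tool();d=R.T@(np.array([x,y,z])-p)*100
    print("need cm tool xyz",d.round(2))
E
python3 - <<'E'
from h import *
s,p,R=tool();print(p,R.round(3), np.degrees(np.arctan2(R[1,1],R[0,1])))
C=cam("wrist");E=C["extrinsics"];o=-E[:3,:3].T@E[:3,3];print("cam in tool",R.T@(o-p), "axes in tool",(R.T@E[:3,:3].T).round(3))
go(0.39,0.148,0.21)
E
```

```text
[ 0.24689488 -0.51933928  0.19660117] [[ 0.     0.429 -0.903]
 [-0.    -0.903 -0.429]
 [-1.     0.    -0.   ]] -64.57341265499899
cam in tool [-0.1767541  -0.00086613 -0.06632398] axes in tool [[ 0.     0.259 -0.966]
 [ 1.     0.     0.   ]
 [ 0.    -0.966 -0.259]]
need cm tool xyz [ -1.34 -54.13 -41.58]
```

Call:
servo_tool(
  moves=[
    [0,-1.3,-5.1,0,-1],
    [0,-1.3,-5.1,0,-1],
    [0,-1.3,-5.1,0,-1],
    [0,-1.3,-5.1,0,-1],
    [0,-1.3,-5.1,0,-1],
    [0,0,0,-0.18,-1],
    [0,0,0,-0.18,-1],
    [0,0,0,0,-1],
    [0,0,0,0,-1],
    [0,0,0,0,-1],
  ],
  grip_force=60,
)

```text
clock: 2.65
tcp_pos: [0.4491, -0.3513, 0.1967]
orientation: [0.276, 0.651, 0.276, -0.651]
wrist_force: [-0.6, 1.4, -0.6]
finger_gap: 0.0853
```

```bash
python3 - <<'E'
from h import *
s,p,R=tool();print(s["clock"],p,s["joint_pos"].round(3), np.degrees(np.arctan2(R[1,1],R[0,1])))
E
```

```text
2.65 [ 0.44910324 -0.35134789  0.1966632 ] [-0.805  0.304  0.033  1.3   -0.     1.535] -44.067688040730715
```

```bash
cat >> h.py <<'E'
def plan(x,y,z,turn=0,n=10):
    s,p,R=tool();d=(np.array([x,y,z])-p)/n
    for i in range(n):
        Ri=R@Ro.from_rotvec([turn*(i+.5)/n,0,0]).as_matrix()
        print((Ri.T@d*100).round(2),round(turn/n,3))
E
python3 - <<'E'
from h import *
plan(0.40,0.135,0.2,-1.88)
E
```

```text
[-0.03 -3.42 -3.49] -0.188
[-0.03 -2.71 -4.07] -0.188
[-0.03 -1.9  -4.5 ] -0.188
[-0.03 -1.03 -4.78] -0.188
[-0.03 -0.12 -4.89] -0.188
[-0.03  0.8  -4.82] -0.188
[-0.03  1.69 -4.59] -0.188
[-0.03  2.51 -4.19] -0.188
[-0.03  3.25 -3.65] -0.188
[-0.03  3.88 -2.98] -0.188
```

Call:
servo_tool(
  moves=[
    [0,-3.4,-3.5,-0.188,-1],
    [0,-2.7,-4.1,-0.188,-1],
    [0,-1.9,-4.5,-0.188,-1],
    [0,-1.0,-4.8,-0.188,-1],
    [0,-0.1,-4.9,-0.188,-1],
    [0,0.8,-4.8,-0.188,-1],
    [0,1.7,-4.6,-0.188,-1],
    [0,2.5,-4.2,-0.188,-1],
    [0,3.2,-3.6,-0.188,-1],
    [0,3.9,-3.0,-0.188,-1],
  ],
)

```text
clock: 3.9
tcp_pos: [0.4469, 0.1389, 0.1969]
orientation: [0.689, 0.161, 0.688, -0.161]
wrist_force: [0.6, -0.1, -0.1]
finger_gap: 0.0853
```

```bash
python3 - <<'E'
from h import *
s,p,R=tool();yaw=np.degrees(np.arctan2(R[1,1],R[0,1]));print(s["clock"],p,s["joint_pos"].round(3),yaw, np.radians(yaw-75))
C=cam("wrist");cv2.imwrite("pics/w1.png",C["pixels"])
for n in ["bolt_50","pin"]:
    for d in models.pinpoint(n,C): print(n,d["conf"],d["location"],onz(C,d["location"],0))
for X in [(0.414,.148,.02),(.414,.148,.05)]: print(proj(C,X))
E
```

```text
3.9 [0.44694234 0.13891773 0.19686807] [ 0.13   0.106 -0.216  1.249 -0.     0.588] 63.73269392851362 -0.19665158877738492
bolt_50 0.97 [322.2, 159.7] [0.41453178 0.15401497 0.        ]
bolt_50 0.93 [43.5, 209.2] [ 0.3423529  -0.09211863  0.        ]
bolt_50 0.86 [239.7, 257.0] [0.46075623 0.04506832 0.        ]
bolt_50 0.59 [159.7, 303.6] [ 0.46774817 -0.04708622  0.        ]
bolt_50 0.56 [47.0, 300.4] [ 0.4169493  -0.14244496  0.        ]
pin 0.73 [400.8, 83.8] [0.38740397 0.24117547 0.        ]
[315.32173302 164.28007495]
[314.47830441 167.84017999]
```

View pics/w1.png

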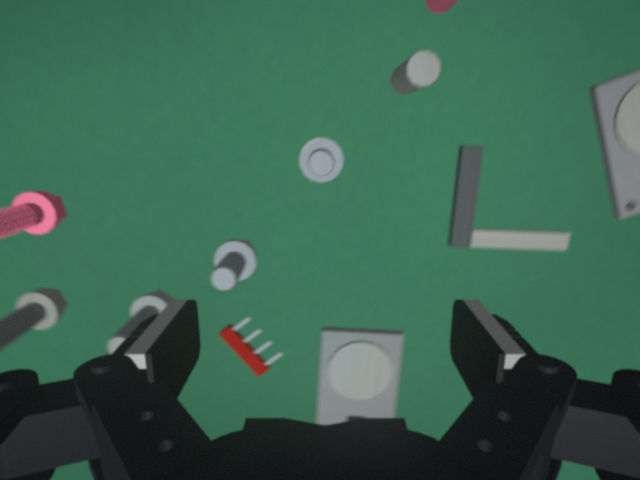

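The wrist view shows bolt_50 at (321,160), the 65 bolt at (236,260) and the pin at (423,68). The 95 stand's anvil is at (360,371).

```bash
python3 - <<'E'
from h import *
C=cam("wrist")
print(onz(C,(321.5,160),.02),onz(C,(320.5,162),.05),"65",onz(C,(236,260),.02),onz(C,(223.5,279.5),.065),"an95",onz(C,(360.5,371),.014))
plan(0.414,0.1535,0.10,-0.197,3)
E
```

```text
[0.4127232  0.15468408 0.02      ] [0.41170423 0.15459557 0.05      ] 65 [0.45729965 0.04790101 0.02      ] [0.45821219 0.04672964 0.065     ] an95 [0.6106786  0.09829386 0.014     ]
[ 3.22  0.01 -1.21] -0.066
[ 3.22  0.09 -1.2 ] -0.066
[ 3.22  0.17 -1.19] -0.066
```

Call:
servo_tool(
  moves=[
    [0,0.1,-1.3,-0.066,-1],
    [0,0.2,-1.3,-0.066,-1],
    [0,0.2,-1.2,-0.066,-1],
    [3.0,0,0,0,-1],
    [4.0,0,0,0,-1],
    [3.0,0,0,0,-1],
    [0,0,0,0,-1],
    [0,0,0,0,-1],
    [0,0,0,0,-1],
    [0,0,0,0,-1],
  ],
)

```text
clock: 5.35
tcp_pos: [0.4147, 0.157, 0.0976]
orientation: [0.702, 0.094, 0.7, -0.093]
wrist_force: [-0.4, 0.6, 0.8]
finger_gap: 0.0854
```

```bash
python3 - <<'E'
from h import *
s,p,R=tool();yaw=np.degrees(np.arctan2(R[1,1],R[0,1]));print(s["clock"],p,yaw)
C=cam("wrist");cv2.imwrite("pics/w2.png",C["pixels"])
for d in models.pinpoint("bolt_50",C)[:2]: print(d["conf"],d["location"],onz(C,d["location"],0))
go(.4125,.1545,.026)
E
```

```text
5.35 [0.41474736 0.156992   0.09762584] 74.81006088961621
0.78 [70.2, 364.8] [ 0.46820558 -0.05058281  0.        ]
0.6 [313.6, 224.0] [0.41257439 0.15131965 0.        ]
need cm tool xyz [ 7.12 -0.29 -0.12]
```

View pics/w2.png

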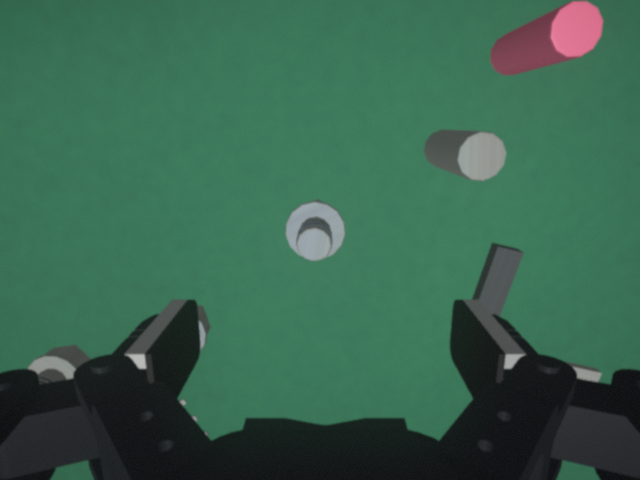

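The flange centre is at (315.5,231) and the shank top at (314,244). The pin is at (482,156), clear of the fingers.

```bash
python3 - <<'E'
from h import *
C=cam("wrist")
print(onz(C,(315.5,231),.02),onz(C,(314,244),.05))
E
```

```text
[0.41220499 0.15307197 0.02      ] [0.41202641 0.15290885 0.05      ]
```

Call:
servo_tool(
  moves=[
    [2.0,-0.2,-0.1,0,-1],
    [2.5,-0.1,0,0,-1],
    [1.6,0,0,0,-1],
    [1.0,0,0,0,-1],
    [0,0,0,0,1],
    [0,0,0,0,1],
    [0,0,0,0,1],
    [0,0,0,0,1],
    [0,0,0,0,1],
    [0,0,0,0,1],
  ],
)

```text
clock: 6.75
tcp_pos: [0.4121, 0.1542, 0.0256]
orientation: [0.701, 0.093, 0.701, -0.093]
wrist_force: [0.1, 0.6, 0.1]
finger_gap: 0.0001
```

The gap reads 0, so the fingers may have missed the bolt. I'll look.

```bash
python3 - <<'E'
from h import *
C=cam("wrist");cv2.imwrite("pics/w3.png",C["pixels"]);S=cam("scene");cv2.imwrite("pics/s3.png",cv2.resize(S["pixels"][180:300,300:460],(800,600)))
print(env.get_state()["finger_gap"])
E
```

```text
3.739365935718641e-06
```

View pics/w3.png

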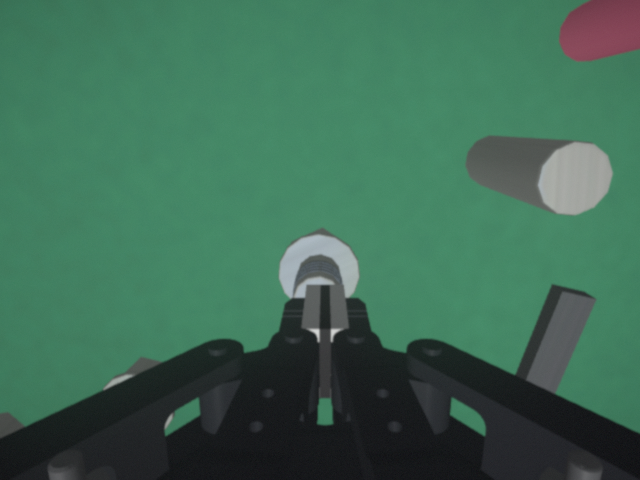

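View pics/s3.png

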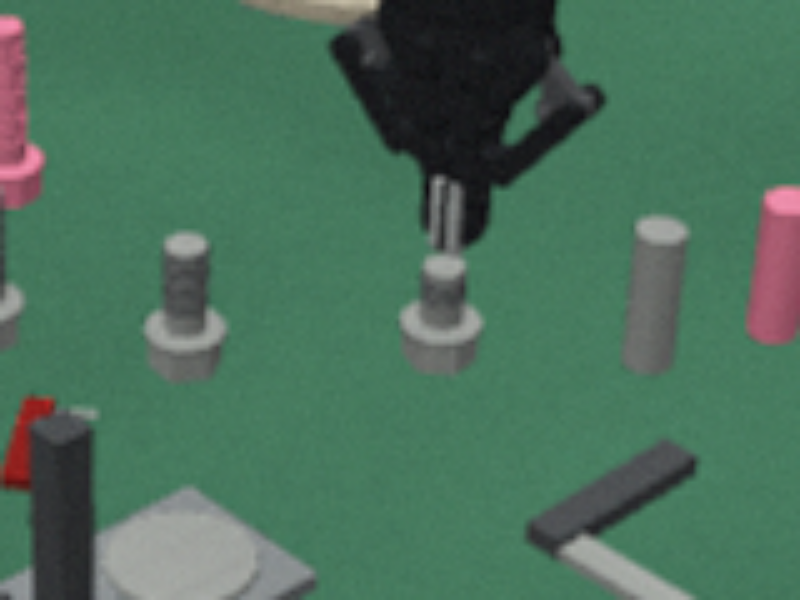

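```bash
python3 - <<'E'
from h import *
s,p,R=tool()
C=cam("wrist");S=cam("scene");T=cam("top")
print(p)
for nm,c in (("w",C),("s",S),("t",T)):
    print(nm,"tcp",proj(c,p),"grasp",proj(c,p-0.019*R[:,0]),"top of bolt",proj(c,(.4125,.153,.05)), "+10cm up", proj(c,p+[0,0,.1]))
cv2.imwrite("pics/t3.png",T["pixels"])
cv2.imwrite("pics/s3b.png",cv2.resize(S["pixels"][100:260,280:490],(800,600)))
print((np.array([389,230])-[0,0]), onz(S,(389,230),.03),onz(S,(389,230),.05),onz(S,(389,230),.08))
E
```

```text
[0.41204497 0.15426132 0.02556225]
w tcp [321.63313072 275.33133047] grasp [321.29312492 291.62033999] top of bolt [318.37468653 298.7814489 ] +10cm up [318.2578374  434.90276688]
s tcp [389.63515025 241.61324758] grasp [390.1135528  234.57197182] top of bolt [389.6561095  232.53812437] +10cm up [392.23652816 203.26202035]
t tcp [246.47658618 276.30707947] grasp [245.63402501 275.48031455] top of bolt [245.93383994 275.05322488] +10cm up [241.75661896 271.67179326]
[389 230] [0.37091353 0.14191567 0.03      ] [0.40247415 0.14889491 0.05      ] [0.44981508 0.15936376 0.08      ]
```

View pics/s3b.png

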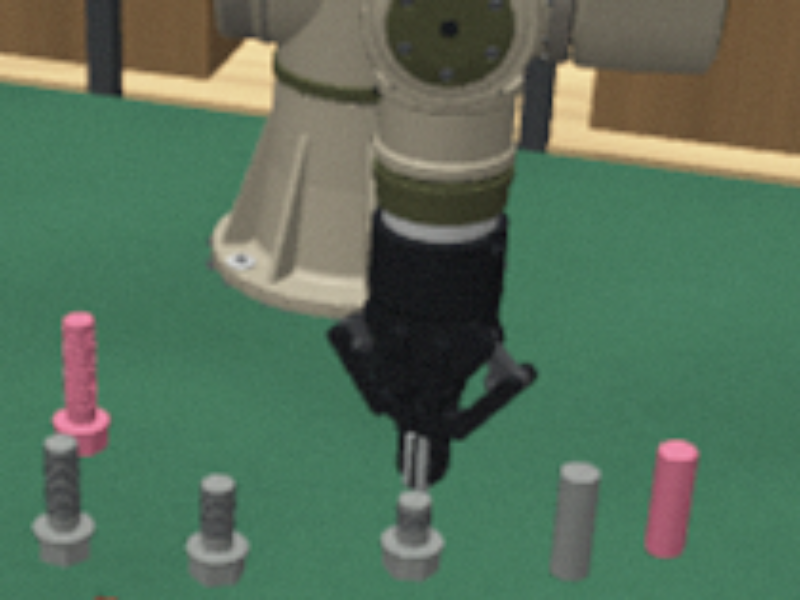

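View pics/t3.png

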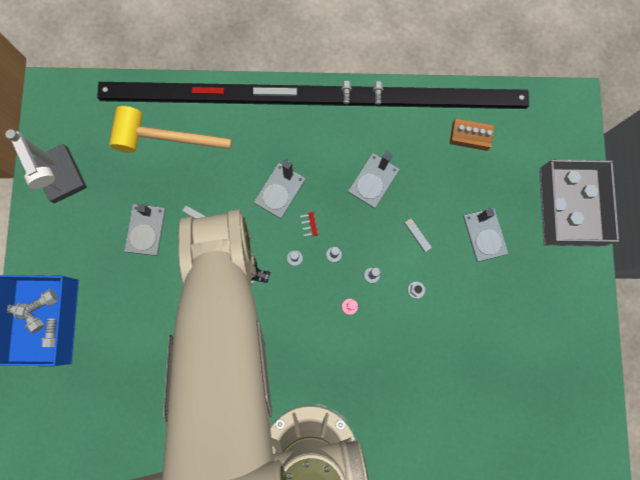

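```bash
python3 - <<'E'
from h import *
s,p,R=tool()
C=cam("wrist")
def planez(uv,zt):
    o,d=ray(C,uv);o=R.T@(o-p);d=R.T@d
    return o+d*(zt-o[2])/d[2]
for z in (-.011,-.005,0): print(planez((326,285),z),planez((326,328),z))
im=C["pixels"][250:410,220:430];cv2.imwrite("pics/w3c.png",cv2.resize(im,(788,600),interpolation=cv2.INTER_CUBIC))
E
```

```text
[-0.03963995  0.00182146 -0.011     ] [-0.07176534  0.00173052 -0.011     ]
[-0.02437342  0.00186842 -0.005     ] [-0.06007647  0.00176735 -0.005     ]
[-0.01165131  0.00190755  0.        ] [-0.05033575  0.00179805  0.        ]
```

View pics/w3c.png

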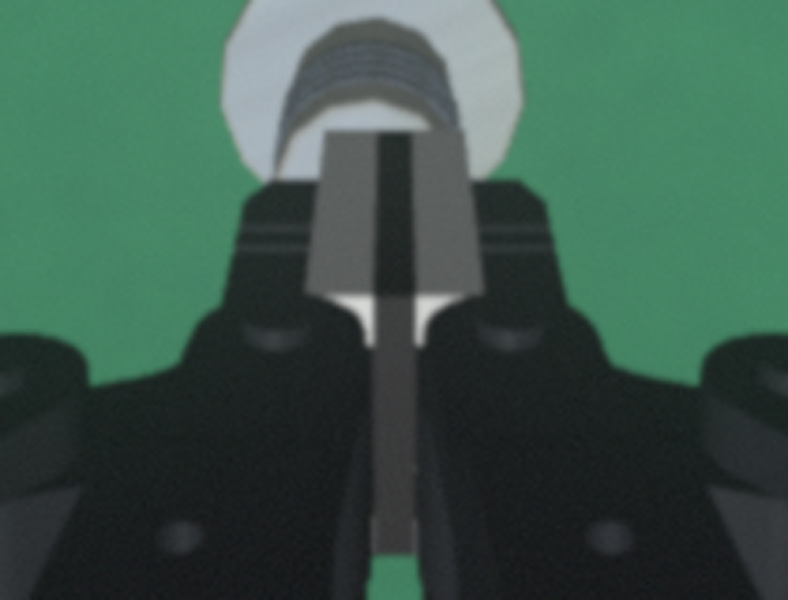

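The shut pads sit above the bolt top rather than around it. In effect the pad tips are about 25–30 mm behind the reported TCP. I'll open, go lower and check before closing.

Call:
servo_tool(
  moves=[
    [0,0,0,0,-1],
    [0,0,0,0,-1],
    [0,0,0,0,-1],
    [0,0,0,0,-1],
    [0,0,0,0,-1],
    [0,0,0,0,-1],
    [0.7,0,0,0,-1],
    [0.7,0,0,0,-1],
    [0.6,0,0,0,-1],
    [0,0,0,0,-1],
  ],
)

```text
clock: 8.3
tcp_pos: [0.4114, 0.1541, 0.0048]
orientation: [0.7, 0.093, 0.701, -0.094]
wrist_force: [-0.3, 0.4, -0.2]
finger_gap: 0.0855
```

```bash
python3 - <<'E'
from h import *
s,p,R=tool();print(p,s["finger_gap"],s["wrist_force"],s["clock"])
C=cam("wrist");S=cam("scene")
im=np.hstack([cv2.resize(C["pixels"],(533,400)),cv2.resize(S["pixels"][140:265,340:425],(267,400),interpolation=cv2.INTER_CUBIC)])
cv2.imwrite("pics/w4.png",im); print(proj(S,p))
E
```

```text
[0.41137715 0.15414694 0.004839  ] 0.08545678037089109 [-0.2729415   0.4269738  -0.15976028] 8.3
[389.14705784 249.00680906]
```

View pics/w4.png

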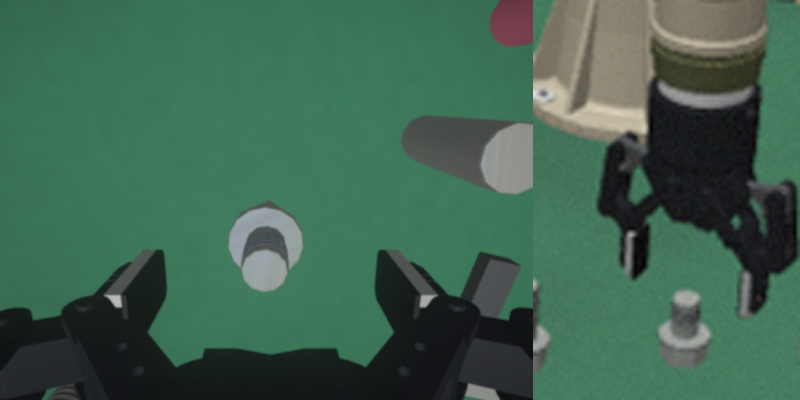

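In the scene crop the open tips average about 29 mm higher than stated, which matches the shut reading. I'll go 7 mm lower and close.

Call:
servo_tool(
  moves=[
    [0.4,0,0,0,-1],
    [0.3,0,0,0,-1],
    [0,0,0,0,1],
    [0,0,0,0,1],
    [0,0,0,0,1],
    [0,0,0,0,1],
    [0,0,0,0,1],
    [0,0,0,0,1],
    [0,0,0,0,1],
    [0,0,0,0,1],
  ],
)

```text
clock: 9.65
tcp_pos: [0.4122, 0.1542, -0.0013]
orientation: [0.701, 0.093, 0.701, -0.093]
wrist_force: [-1.1, -1.8, 3.0]
finger_gap: 0.0174
```

```bash
python3 - <<'E'
from h import *
s,p,R=tool();print(p,s["finger_gap"],s["wrist_force"],s["clock"])
C=cam("wrist");S=cam("scene")
im=np.hstack([cv2.resize(C["pixels"],(533,400)),cv2.resize(S["pixels"][140:265,340:425],(267,400),interpolation=cv2.INTER_CUBIC)])
cv2.imwrite("pics/w5.png",im)
E
```

```text
[ 0.41220448  0.15419252 -0.00131506] 0.01741697451710559 [-1.05501235 -1.76049873  3.02242154] 9.65
```

View pics/w5.png

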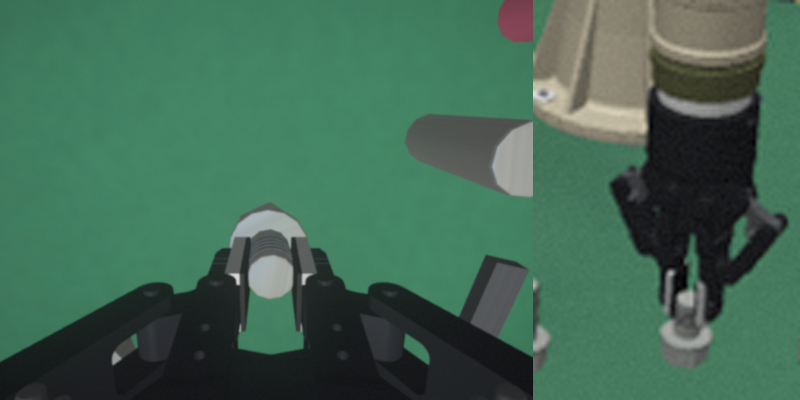

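Bolt_50 is gripped (gap 17 mm). I'll lift it and carry it to hover just beyond stand A.

Call:
servo_tool(
  moves=[
    [-3,0,0,0,1],
    [-6,0,0,0,1],
    [-6,0,0,0,1],
    [-4,4.5,0.9,0,1],
    [-1,4.5,0.9,0,1],
    [0,4.5,0.9,0,1],
    [0,4.5,0.9,0,1],
    [0,4.5,0.9,0,1],
    [0,4.5,1,0,1],
    [0,0,0,0,1],
  ],
)

```text
clock: 11.0
tcp_pos: [0.536, 0.4031, 0.1951]
orientation: [0.7, 0.092, 0.702, -0.093]
wrist_force: [-1.0, -1.4, -1.7]
finger_gap: 0.0175
```

```bash
python3 - <<'E'
from h import *
s,p,R=tool();print(p,s["finger_gap"],s["wrist_force"],s["clock"],s["joint_pos"].round(2))
C=cam("wrist");cv2.imwrite("pics/w6.png",C["pixels"])
for d in models.pinpoint("stand_50",C): print(d["conf"],d["location"],onz(C,d["location"],0))
E
```

```text
[0.53596675 0.40305043 0.19507482] 0.01751211712672134 [-1.04075929 -1.40428754 -1.6752091 ] 11.0 [0.52 0.51 0.34 1.4  0.   0.79]
0.76 [329.0, 165.2] [0.50670655 0.41589208 0.        ]
0.58 [42.3, 352.4] [6.10452375e-01 9.44036821e-02 5.55111512e-17]
```

View pics/w6.png

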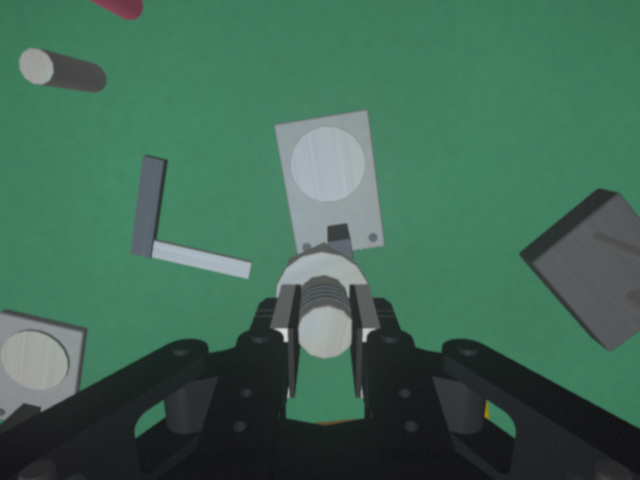

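```bash
python3 - <<'E'
from h import *
s,p,R=tool()
C=cam("wrist")
print("anvil",onz(C,(328,163.5),.014))
print("bolt top if at TCP",proj(C,(p[0],p[1],p[2]+.0013+.05)),"flange",proj(C,(p[0],p[1],p[2]+.0013+.02)))
t=onz(C,(325.5,331),p[2]+.0513);print("top est tool off",R.T@(t-p))
a=onz(C,(328,163.5),.014);go(a[0],a[1],p[2])
plan(a[0],a[1],.05,0,3)
E
```

```text
anvil [0.50310456 0.41297373 0.014     ]
bolt top if at TCP [320.20566295 329.03199869] flange [321.1741091  293.80669411]
top est tool off [-0.05130545  0.001623    0.00058586]
need cm tool xyz [ 0.08  0.42 -3.42]
[ 4.92  0.15 -1.13] 0.0
[ 4.92  0.15 -1.13] 0.0
[ 4.92  0.15 -1.13] 0.0
```

Call:
servo_tool(
  moves=[
    [0,0.2,-1.7,0,1],
    [0,0.1,-1.6,0,1],
    [4,0,0,0,1],
    [6,0,0,0,1],
    [5,0,0,0,1],
    [2,0,0,0,1],
    [0.6,0,0,0,1],
    [0.4,0,0,0,1],
    [0,0,0,0,1],
    [0,0,0,0,1],
  ],
)

```text
clock: 12.4
tcp_pos: [0.5055, 0.4125, 0.0199]
orientation: [0.702, 0.094, 0.7, -0.093]
wrist_force: [0.4, 0.1, -2.1]
finger_gap: 0.0176
```

```bash
python3 - <<'E'
from h import *
s,p,R=tool();print(p,s["finger_gap"],s["wrist_force"],s["clock"])
C=cam("wrist");cv2.imwrite("pics/w7.png",C["pixels"])
E
```

```text
[0.50549401 0.41253854 0.01988844] 0.017562310399746515 [ 0.36189937  0.07192912 -2.14013988] 12.4
```

View pics/w7.png

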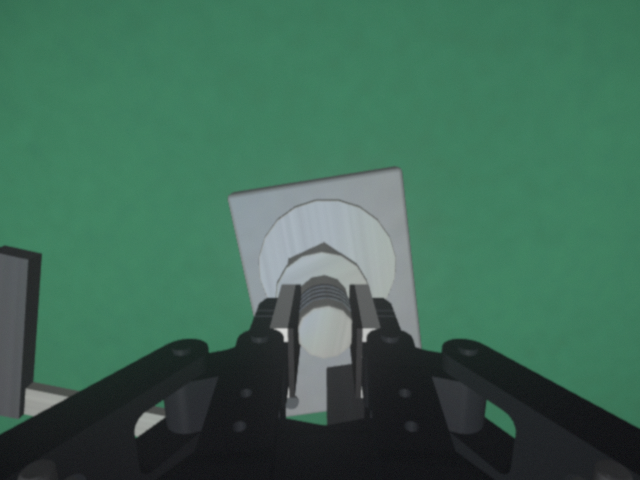

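```bash
python3 - <<'E'
from h import *
s,p,R=tool()
C=cam("wrist")
a=onz(C,(328,265),.014);print("anvil",a,"tool rel",(R.T@(a-p)).round(4))
for k in range(0,360,45): 
    t=np.radians(k);print(k,proj(C,a+.032*np.array([np.cos(t),np.sin(t),0])).round(0),end=" ")
print()
b=p+R@[0,.0016,.0006]; b[2]=p[2]+.0013+.02
for k in range(0,360,45): 
    t=np.radians(k);print(k,proj(C,b+.019*np.array([np.cos(t),np.sin(t),0])).round(0),end=" ")
E
```

```text
anvil [0.50331061 0.41597955 0.014     ] tool rel [ 0.0057  0.0029 -0.003 ]
0 [345. 326.] 45 [387. 297.] 90 [396. 247.] 135 [364. 205.] 180 [309. 198.] 225 [266. 231.] 270 [261. 282.] 315 [294. 320.] 
0 [337. 337.] 45 [366. 317.] 90 [372. 284.] 135 [350. 256.] 180 [312. 251.] 225 [283. 273.] 270 [280. 307.] 315 [302. 333.]
```

The anvil circle fits (0.5033, 0.4160), about 3 mm off the bolt axis. I'll correct that, lower and release.

Call:
servo_tool(
  moves=[
    [0,0.25,-0.3,0,1],
    [0.4,0,0,0,1],
    [0.2,0,0,0,1],
    [0.1,0,0,0,1],
    [0,0,0,0,1],
    [0,0,0,0,1],
    [0,0,0,0,0.2],
    [0,0,0,0,-0.4],
    [0,0,0,0,-1],
    [0,0,0,0,-1],
  ],
)

```text
clock: 13.75
tcp_pos: [0.5025, 0.4152, 0.0114]
orientation: [0.701, 0.093, 0.701, -0.093]
wrist_force: [0.5, -0.0, 0.4]
finger_gap: 0.0845
```

```bash
python3 - <<'E'
from h import *
s,p,R=tool();print(p,s["finger_gap"],s["wrist_force"],s["clock"])
C=cam("wrist");S=cam("scene")
im=np.hstack([cv2.resize(C["pixels"],(533,400)),cv2.resize(S["pixels"][200:325,460:545],(267,400),interpolation=cv2.INTER_CUBIC)])
cv2.imwrite("pics/w8.png",im)
E
```

```text
[0.50250096 0.41520428 0.01139246] 0.08454011756278856 [ 0.45591221 -0.00671068  0.38767292] 13.75
```

View pics/w8.png

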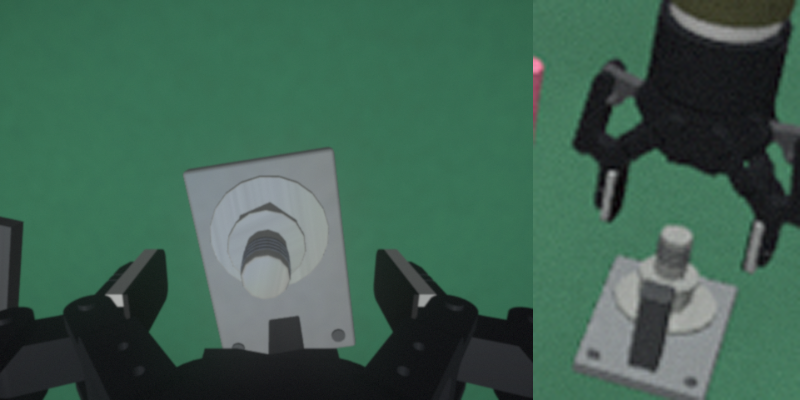

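Bolt_50 stands centred on its anvil, released. Next is bolt_65.

Call:
servo_tool(
  moves=[
    [-4,0,0,0,-1],
    [-5,0,0,0,-1],
    [-4,-2,0.3,0,-1],
    [0,-5,0.7,0,-1],
    [0,-6,0.9,0,-1],
    [0,-6,0.9,0,-1],
    [0,-6,0.9,0,-1],
    [0,-6,0.8,0,-1],
    [0,-4,0.7,0,-1],
    [0,-1.7,0,0,-1],
  ],
)

```text
clock: 15.1
tcp_pos: [0.4566, 0.0456, 0.1418]
orientation: [0.701, 0.094, 0.701, -0.094]
wrist_force: [-0.9, -0.2, -0.3]
finger_gap: 0.0854
```

```bash
python3 - <<'E'
from h import *
s,p,R=tool();print(p,s["finger_gap"],s["wrist_force"],s["clock"])
C=cam("wrist");cv2.imwrite("pics/w9.png",C["pixels"])
for d in models.pinpoint("bolt_65",C): print(d["conf"],d["location"],onz(C,d["location"],0))
E
```

```text
[0.45655597 0.04555499 0.14184509] 0.08543215824985691 [-0.92869757 -0.23319135 -0.25795554] 15.1
0.88 [211.6, 254.4] [ 0.46628797 -0.04901158  0.        ]
0.88 [77.3, 227.5] [ 0.417681   -0.14297145  0.        ]
0.8 [102.9, 111.4] [ 0.34223583 -0.08918177  0.        ]
0.73 [324.1, 218.6] [0.4618735  0.04499996 0.        ]
0.27 [569.7, 42.9] [0.38604998 0.24408646 0.        ]
```

View pics/w9.png

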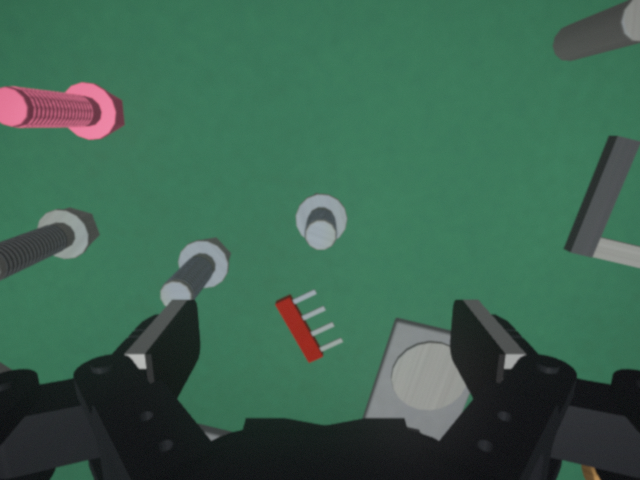

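```bash
python3 - <<'E'
from h import *
s,p,R=tool()
C=cam("wrist")
for uv,z in (((321.5,220),.02),((321,234),.065)):
    a=onz(C,uv,z);print(a,(R.T@(a-p)*100).round(2))
for nm,uv in (("80f",(204,263)),("95f",(70,232))):print(nm,onz(C,uv,.02))
E
```

```text
[0.45791111 0.04498271 0.02      ] [12.17 -0.1   0.19]
[0.45684556 0.04530236 0.065     ] [ 7.67 -0.1   0.08]
80f [ 0.4664488  -0.04870953  0.02      ]
95f [ 0.41779991 -0.13560186  0.02      ]
```

Call:
servo_tool(
  moves=[
    [3,-0.1,0.1,0,-1],
    [5,0,0,0,-1],
    [4,0,0,0,-1],
    [1.4,0,0,0,-1],
    [0,0,0,0,1],
    [0,0,0,0,1],
    [0,0,0,0,1],
    [0,0,0,0,1],
    [0,0,0,0,1],
    [0,0,0,0,1],
  ],
)

```text
clock: 16.5
tcp_pos: [0.4585, 0.0458, 0.0087]
orientation: [0.702, 0.093, 0.7, -0.094]
wrist_force: [-0.4, -0.9, 5.6]
finger_gap: 0.0181
```

Call:
servo_tool(
  moves=[
    [-5,0,0,0,1],
    [-6,0,0,0,1],
    [-5,-2,1,0,1],
    [-3,-4.5,2.2,0,1],
    [0,-5,2.4,0,1],
    [0,-5.5,2.5,0,1],
    [0,-5.5,2.5,0,1],
    [0,-5.5,2.5,0,1],
    [0,-5.5,2.5,0,1],
    [0,-5.5,2.4,0,1],
  ],
)

```text
clock: 17.75
tcp_pos: [0.5287, -0.379, 0.1968]
orientation: [0.701, 0.094, 0.701, -0.093]
wrist_force: [1.6, 0.6, -1.5]
finger_gap: 0.0183
```

Call:
servo_tool(
  moves=[
    [0,-4,1.6,0,1],
    [0,-1.9,0.8,0,1],
    [0,0,0,0,1],
    [0,0,0,0,1],
    [0,0,0,0,1],
    [0,0,0,0,1],
    [0,0,0,0,1],
    [0,0,0,0,1],
    [0,0,0,0,1],
    [0,0,0,0,1],
  ],
)

```text
clock: 19.0
tcp_pos: [0.5367, -0.4406, 0.1976]
orientation: [0.701, 0.093, 0.701, -0.093]
wrist_force: [-0.4, 0.0, -2.9]
finger_gap: 0.0177
```

```bash
python3 - <<'E'
from h import *
s,p,R=tool();print(p,s["finger_gap"],s["wrist_force"],s["clock"],s["joint_pos"].round(2))
C=cam("wrist");cv2.imwrite("pics/w10.png",C["pixels"])
for d in models.pinpoint("stand_65",C): print(d["conf"],d["location"],onz(C,d["location"],0))
E
```

```text
[ 0.53670518 -0.44060515  0.19757266] 0.01770392605153027 [-0.39687773  0.03928677 -2.92206586] 19.0 [-0.8   0.56  0.43  1.44 -0.   -0.54]
0.88 [321.4, 162.4] [ 0.50422616 -0.43343769  0.        ]
```

View pics/w10.png

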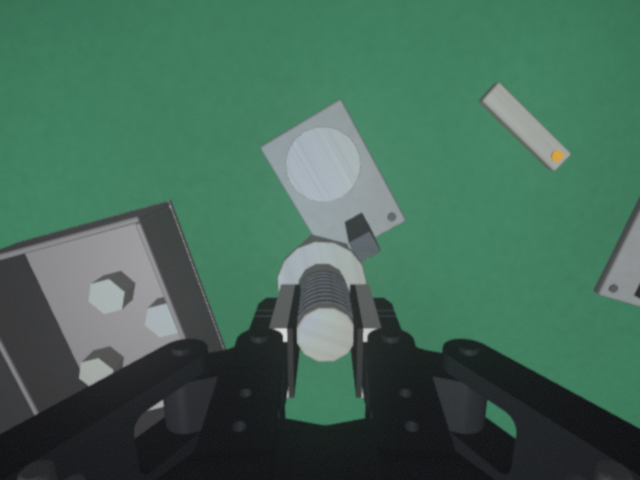

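```bash
python3 - <<'E'
from h import *
s,p,R=tool()
C=cam("wrist")
a=onz(C,(323.5,164),.014);print("anvil",a,"tool rel cm",(R.T@(a-p)*100).round(2))
b=p.copy(); b[2]=p[2]-.0087+.02
print([proj(C,b+.019*np.array([np.cos(t),np.sin(t),0])).round(0) for t in np.radians(range(0,360,45))])
b[2]+=.045;print(proj(C,b))
E
```

```text
anvil [ 0.50486237 -0.43166543  0.014     ] tool rel cm [18.36  0.03 -3.31]
[array([333., 324.]), array([360., 305.]), array([365., 274.]), array([344., 247.]), array([309., 243.]), array([282., 263.]), array([278., 296.]), array([300., 320.])]
[320.32970412 336.73440628]
```

Call:
servo_tool(
  moves=[
    [0,0,-1.7,0,1],
    [0,0.1,-1.6,0,1],
    [4,0,0,0,1],
    [6,0,0,0,1],
    [5,0,0,0,1],
    [1.5,0,0,0,1],
    [0.4,0,0,0,1],
    [0,0,0,0,1],
    [0,0,0,0,1],
    [0,0,0,0,1],
  ],
)

```text
clock: 20.4
tcp_pos: [0.5059, -0.4318, 0.0302]
orientation: [0.702, 0.093, 0.7, -0.094]
wrist_force: [0.1, -0.7, -2.4]
finger_gap: 0.0175
```

```bash
python3 - <<'E'
from h import *
s,p,R=tool();print(p,s["finger_gap"],s["wrist_force"],s["clock"])
C=cam("wrist");cv2.imwrite("pics/w11.png",C["pixels"])
E
```

```text
[ 0.50592384 -0.43176913  0.03024208] 0.01746678914915713 [ 0.0592173  -0.65690809 -2.3850506 ] 20.4
```

View pics/w11.png

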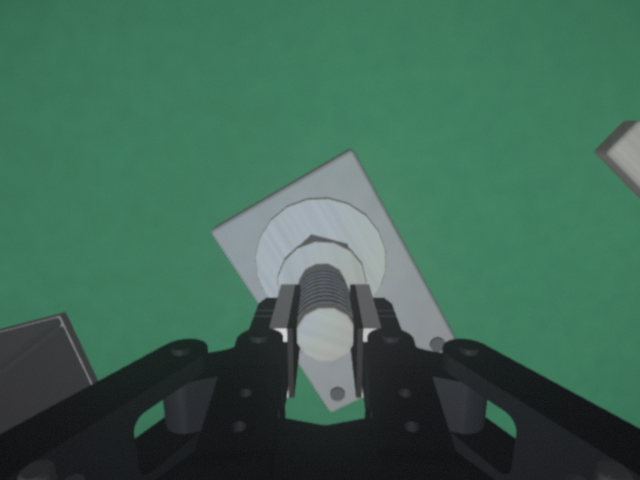

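```bash
cat >> h.py <<'E'
def rel(C,uv,z,r):
    s,p,R=tool();a=onz(C,uv,z);q=np.array([proj(C,a+r*np.array([np.cos(t),np.sin(t),0])) for t in np.linspace(0,6.28,90)])
    print(uv,a.round(4),"tool cm",(R.T@(a-p)*100).round(2),"L%.0f R%.0f T%.0f B%.0f"%(q[:,0].min(),q[:,0].max(),q[:,1].min(),q[:,1].max()))
E
python3 - <<'E'
from h import *
s,p,R=tool()
C=cam("wrist")
for y in (257,260,263): rel(C,(321,y),.014,.032)
rel(C,proj(C,[p[0],p[1],p[2]-.0087+.02]),p[2]-.0087+.02,.019)
E
```

```text
(321, 257) [ 0.5021 -0.431   0.014 ] tool cm [ 1.55 -0.06 -0.34] L255 R388 T191 B318
(321, 260) [ 0.5036 -0.4314  0.014 ] tool cm [ 1.55 -0.06 -0.19] L255 R387 T194 B321
(321, 263) [ 0.5051 -0.4318  0.014 ] tool cm [ 1.55 -0.06 -0.03] L255 R387 T197 B323
[321.48538691 284.68176619] [ 0.5057 -0.4315  0.0411] tool cm [-1.16 -0.01  0.02] L276 R367 T241 B326
```

Centred to under 1 mm. Lower and release.

Call:
servo_tool(
  moves=[
    [0.4,0,0,0,1],
    [0.2,0,0,0,1],
    [0.15,0,0,0,1],
    [0,0,0,0,1],
    [0,0,0,0,1],
    [0,0,0,0,1],
    [0,0,0,0,0.2],
    [0,0,0,0,-0.4],
    [0,0,0,0,-1],
    [0,0,0,0,-1],
  ],
)

```text
clock: 21.75
tcp_pos: [0.5051, -0.4309, 0.0209]
orientation: [0.701, 0.093, 0.701, -0.093]
wrist_force: [-0.1, -0.6, -0.0]
finger_gap: 0.085
```

```bash
python3 - <<'E'
from h import *
s,p,R=tool();print(p,s["finger_gap"],s["wrist_force"],s["clock"])
C=cam("wrist");S=cam("scene")
im=np.hstack([cv2.resize(C["pixels"],(533,400)),cv2.resize(S["pixels"][140:265,110:195],(267,400),interpolation=cv2.INTER_CUBIC)])
cv2.imwrite("pics/w12.png",im)
E
```

```text
[ 0.50508212 -0.43093766  0.02091114] 0.08502724286088537 [-0.11865792 -0.5526809  -0.01964546] 21.75
```

View pics/w12.png

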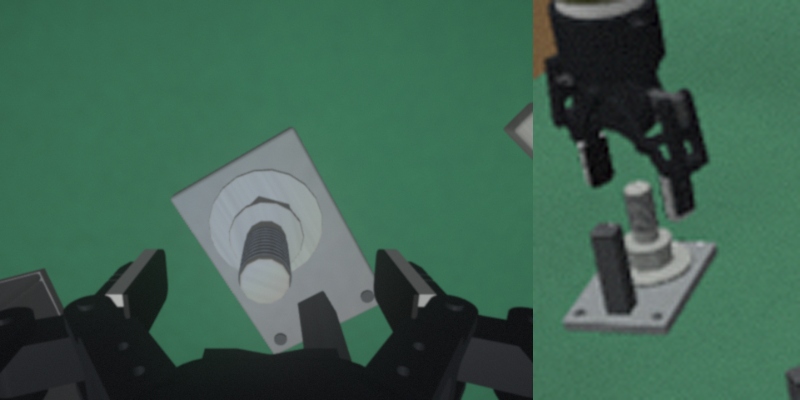

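Call:
servo_tool(
  moves=[
    [-4,0,0,0,-1],
    [-5,0,0,0,-1],
    [-4,2,-0.7,0,-1],
    [0,5,-1.9,0,-1],
    [0,5.5,-2.2,0,-1],
    [0,5.5,-2.2,0,-1],
    [0,5.5,-2.1,0,-1],
    [0,5.5,-2.1,0,-1],
    [0,4,-1.4,0,-1],
    [0,2.9,-1,0,-1],
  ],
)

```text
clock: 23.1
tcp_pos: [0.4674, -0.047, 0.1514]
orientation: [0.701, 0.093, 0.701, -0.093]
wrist_force: [0.7, 0.3, -0.5]
finger_gap: 0.0857
```

```bash
python3 - <<'E'
from h import *
s,p,R=tool();print(p,s["finger_gap"],s["wrist_force"],s["clock"])
C=cam("wrist");cv2.imwrite("pics/w13.png",C["pixels"])
for d in models.pinpoint("bolt_80",C): print(d["conf"],d["location"],onz(C,d["location"],0))
E
```

```text
[ 0.46743047 -0.04696506  0.15137769] 0.08565952697883018 [ 0.71983136  0.30469069 -0.50036225] 23.1
0.8 [188.1, 182.2] [ 0.41890522 -0.14325668  0.        ]
0.69 [317.3, 209.9] [ 0.46652173 -0.05145318  0.        ]
0.62 [220.8, 63.3] [ 0.34328025 -0.09059116  0.        ]
```

View pics/w13.png

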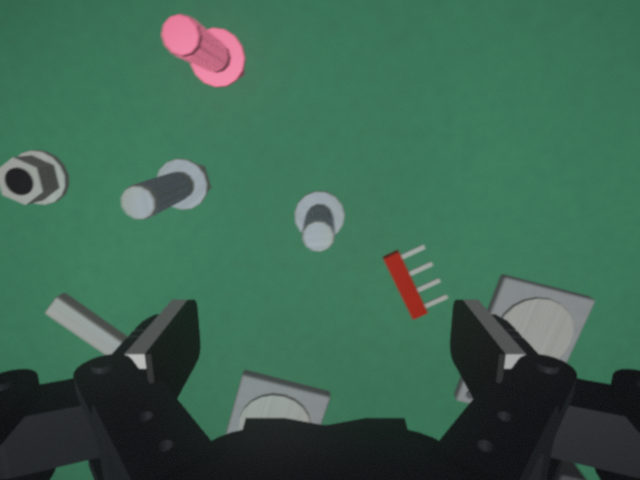

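```bash
python3 - <<'E'
from h import *
C=cam("wrist")
rel(C,(319.5,216),.02,.019);rel(C,(318,235.5),.08,.01);rel(C,(182,184.5),.02,.019)
E
```

```text
(319.5, 216) [ 0.4674 -0.0489  0.02  ] tool cm [ 1.313e+01 -1.200e-01 -1.000e-02] L294 R345 T191 B240
(318, 235.5) [ 0.4667 -0.049   0.08  ] tool cm [ 7.13 -0.14 -0.06] L302 R334 T220 B251
(182, 184.5) [ 0.4184 -0.1405  0.02  ] tool cm [ 13.13 -10.23  -2.36] L156 R208 T158 B210
```

Call:
servo_tool(
  moves=[
    [3,-0.1,0,0,-1],
    [5,0,0,0,-1],
    [4,0,0,0,-1],
    [1.1,0,0,0,-1],
    [0,0,0,0,1],
    [0,0,0,0,1],
    [0,0,0,0,1],
    [0,0,0,0,1],
    [0,0,0,0,1],
    [0,0,0,0,1],
  ],
)

```text
clock: 24.5
tcp_pos: [0.4686, -0.0507, 0.0213]
orientation: [0.702, 0.093, 0.7, -0.094]
wrist_force: [-1.8, -3.2, 6.3]
finger_gap: 0.0181
```

Call:
servo_tool(
  moves=[
    [-5,0,0,0,1],
    [-6,0,0,0,1],
    [-5,0,1,0,1],
    [-3,-0.5,3,0,1],
    [0,-0.7,4,0,1],
    [0,-0.8,4.5,0,1],
    [0,-0.8,4.5,0,1],
    [0,-0.8,3.5,0,1],
    [0,-0.4,2,0,1],
    [0,0,0,0,1],
  ],
)

```text
clock: 25.75
tcp_pos: [0.6746, -0.1477, 0.2079]
orientation: [0.7, 0.094, 0.702, -0.093]
wrist_force: [0.6, 0.5, -3.7]
finger_gap: 0.018
```

```bash
python3 - <<'E'
from h import *
s,p,R=tool();print(p,s["finger_gap"],s["wrist_force"],s["clock"],s["joint_pos"].round(2))
C=cam("wrist");cv2.imwrite("pics/w14.png",C["pixels"])
for d in models.pinpoint("stand_80",C): print(d["conf"],d["location"],onz(C,d["location"],0))
rel(C,proj(C,[p[0],p[1],p[2]-.0205+.02]),p[2]-.0205+.02,.019)
E
```

```text
[ 0.67463931 -0.14768761  0.20794883] 0.017968596571569115 [ 0.59495373  0.53896078 -3.6868818 ] 25.75 [-0.33  0.56  0.45  1.46  0.   -0.07]
0.7 [575.7, 53.6] [0.61098887 0.09248739 0.        ]
0.69 [321.8, 160.4] [ 0.64080549 -0.13976435  0.        ]
[321.68052643 275.12214739] [ 0.6746 -0.1477  0.2074] tool cm [ 0.16 -0.05  0.14] L279 R364 T234 B314
```

View pics/w14.png

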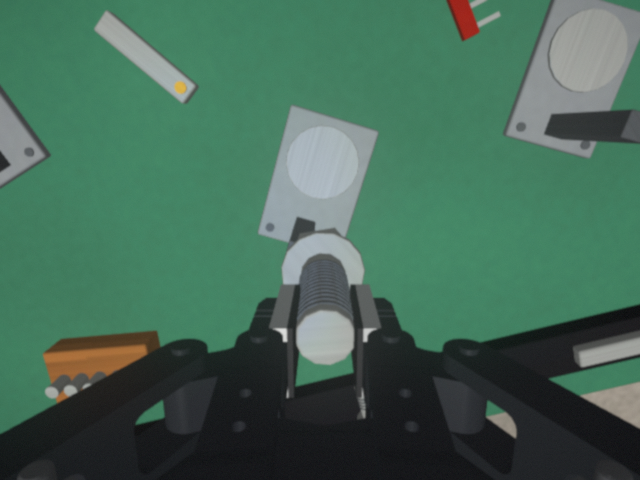

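```bash
python3 - <<'E'
from h import *
C=cam("wrist")
rel(C,(322.5,162),.014,.032)
rel(C,(589,50),.014,.032)
s,p,R=tool();print(p)
E
```

```text
(322.5, 162) [ 0.6402 -0.1383  0.014 ] tool cm [19.57 -0.07 -3.38] L286 R359 T124 B198
(589, 50) [0.6098 0.0968 0.014 ] tool cm [ 19.59  21.83 -12.45] L550 R629 T7 B91
[ 0.67329683 -0.14665922  0.20961004]
```

Call:
servo_tool(
  moves=[
    [0,0,-1.7,0,1],
    [0,0,-1.7,0,1],
    [4,0,0,0,1],
    [6,0,0,0,1],
    [5,0,0,0,1],
    [1.5,0,0,0,1],
    [0,0,0,0,1],
    [0,0,0,0,1],
    [0,0,0,0,1],
    [0,0,0,0,1],
  ],
)

```text
clock: 27.15
tcp_pos: [0.6424, -0.1388, 0.0466]
orientation: [0.702, 0.093, 0.7, -0.094]
wrist_force: [0.4, -0.1, -3.4]
finger_gap: 0.018
```

```bash
python3 - <<'E'
from h import *
s,p,R=tool();print(p,s["finger_gap"],s["wrist_force"],s["clock"])
C=cam("wrist");cv2.imwrite("pics/w15.png",C["pixels"])
for y in (257,260,263): rel(C,(321,y),.014,.032)
rel(C,proj(C,[p[0],p[1],p[2]-.0205+.02]),p[2]-.0205+.02,.019)
E
```

```text
[ 0.64238965 -0.13875702  0.04656148] 0.017978325545751305 [ 0.39319974 -0.11516584 -3.43046777] 27.15
(321, 257) [ 0.644  -0.1398  0.014 ] tool cm [ 3.21 -0.06  0.21] L260 R382 T196 B313
(321, 260) [ 0.6456 -0.1403  0.014 ] tool cm [ 3.21 -0.06  0.37] L260 R382 T200 B316
(321, 263) [ 0.6472 -0.1407  0.014 ] tool cm [ 3.21 -0.06  0.54] L260 R382 T203 B319
[321.73808646 274.99538084] [ 0.6424 -0.1388  0.0461] tool cm [0.01 0.   0.03] L279 R364 T234 B314
```

View pics/w15.png

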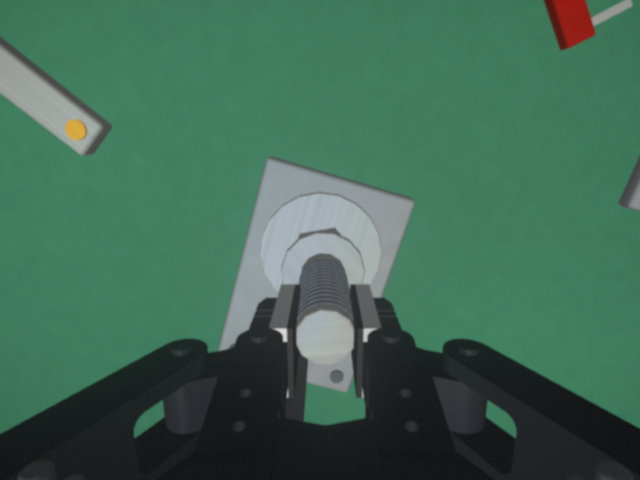

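Centred. Lower and release.

Call:
servo_tool(
  moves=[
    [0.6,-0.05,0,0,1],
    [0.3,0,0,0,1],
    [0.2,0,0,0,1],
    [0,0,0,0,1],
    [0,0,0,0,1],
    [0,0,0,0,1],
    [0,0,0,0,0.2],
    [0,0,0,0,-0.4],
    [0,0,0,0,-1],
    [0,0,0,0,-1],
  ],
)

```text
clock: 28.45
tcp_pos: [0.6414, -0.1389, 0.034]
orientation: [0.701, 0.093, 0.701, -0.093]
wrist_force: [0.5, -0.4, 1.2]
finger_gap: 0.085
```

```bash
python3 - <<'E'
from h import *
s,p,R=tool();print(p,s["finger_gap"],s["wrist_force"],s["clock"])
C=cam("wrist");S=cam("scene")
im=np.hstack([cv2.resize(C["pixels"],(533,400)),cv2.resize(S["pixels"][185:310,180:265],(267,400),interpolation=cv2.INTER_CUBIC)])
cv2.imwrite("pics/w16.png",im)
E
```

```text
[ 0.64135731 -0.13894119  0.03396285] 0.08500252592975654 [ 0.53183127 -0.35876704  1.24700365] 28.45
```

View pics/w16.png

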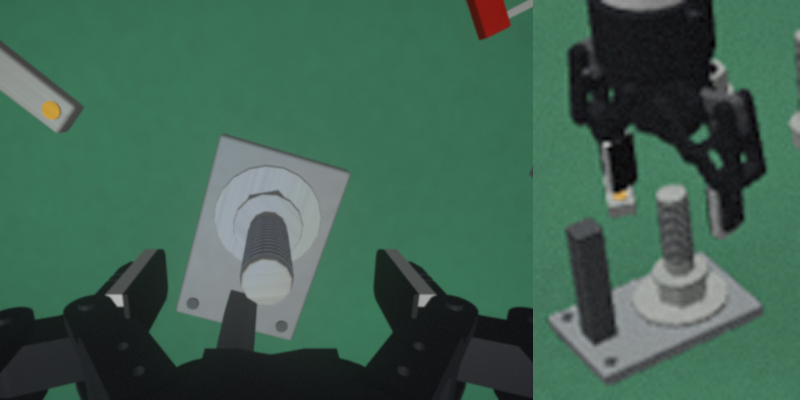

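Call:
servo_tool(
  moves=[
    [-5,0,0,0,-1],
    [-5,0,0,0,-1],
    [-4,-0.3,-1.5,0,-1],
    [0,-1,-4,0,-1],
    [0,-1.2,-4.5,0,-1],
    [0,-1.3,-4.5,0,-1],
    [0,-1.2,-4,0,-1],
    [0,-0.9,-3,0,-1],
    [0,0,0,0,-1],
    [0,0,0,0,-1],
  ],
)

```text
clock: 29.8
tcp_pos: [0.4192, -0.1399, 0.1745]
orientation: [0.701, 0.093, 0.7, -0.094]
wrist_force: [-0.2, 0.1, 0.2]
finger_gap: 0.0855
```

```bash
python3 - <<'E'
from h import *
s,p,R=tool();print(p,s["finger_gap"],s["wrist_force"],s["clock"])
C=cam("wrist");cv2.imwrite("pics/w17.png",C["pixels"])
for d in models.pinpoint("bolt_95",C): print(d["conf"],d["location"],onz(C,d["location"],0))
b=proj(C,(.4184,-.1405,.02));t=proj(C,(.4184,-.1405,.095));rel(C,b,.02,.019);rel(C,t,.095,.01)
E
```

```text
[ 0.41915557 -0.13994847  0.17450879] 0.08545213922826068 [-0.24919034  0.10175291  0.16718557] 29.8
0.76 [356.7, 99.5] [ 0.34467634 -0.09197349  0.        ]
0.69 [317.3, 203.8] [ 0.41768415 -0.1447445   0.        ]
0.58 [386.7, 425.2] [ 0.64894143 -0.13768944  0.        ]
[322.19600477 207.83191968] [ 0.4184 -0.1405  0.02  ] tool cm [15.42 -0.09 -0.09] L299 R346 T184 B231
[321.45118957 230.67694713] [ 0.4184 -0.1405  0.095 ] tool cm [ 7.92 -0.09 -0.08] L306 R337 T215 B246
```

View pics/w17.png

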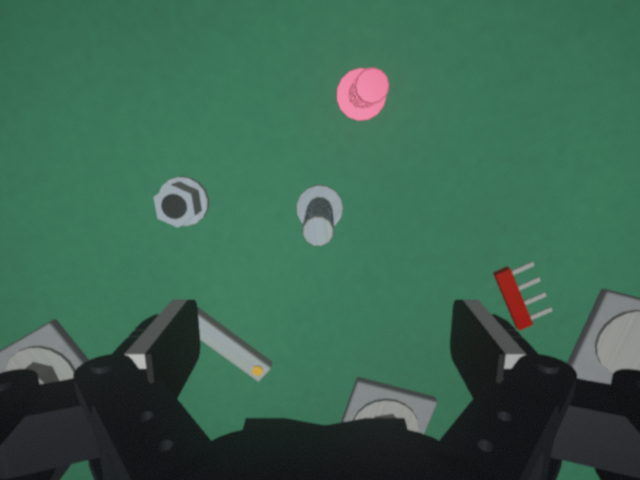

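Call:
servo_tool(
  moves=[
    [3,-0.2,-0.05,0,-1],
    [5,0,0,0,-1],
    [4.5,0,0,0,-1],
    [1.5,0,0,0,-1],
    [0,0,0,0,1],
    [0,0,0,0,1],
    [0,0,0,0,1],
    [0,0,0,0,1],
    [0,0,0,0,1],
    [0,0,0,0,1],
  ],
)

```text
clock: 31.15
tcp_pos: [0.4183, -0.1425, 0.0351]
orientation: [0.702, 0.093, 0.7, -0.094]
wrist_force: [-0.6, -2.9, 6.2]
finger_gap: 0.0179
```

Call:
servo_tool(
  moves=[
    [-5,0,0,0,1],
    [-6,0,0,0,1],
    [-5,1,0.5,0,1],
    [-2.5,3,1.7,0,1],
    [0,4.5,2.5,0,1],
    [0,5,2.9,0,1],
    [0,5,2.9,0,1],
    [0,5,2.9,0,1],
    [0,4.4,2.4,0,1],
    [0,0,0,0,1],
  ],
)

```text
clock: 32.4
tcp_pos: [0.6437, 0.0897, 0.2159]
orientation: [0.7, 0.092, 0.702, -0.092]
wrist_force: [-0.3, -0.9, -4.7]
finger_gap: 0.018
```

```bash
python3 - <<'E'
from h import *
s,p,R=tool();print(p,s["finger_gap"],s["wrist_force"],s["clock"])
C=cam("wrist");cv2.imwrite("pics/w18.png",C["pixels"])
for d in models.pinpoint("stand_95",C): print(d["conf"],d["location"],onz(C,d["location"],0))
b=proj(C,(.61,.096,.014));rel(C,b,.014,.032)
rel(C,proj(C,[p[0],p[1],p[2]-.0345+.02]),p[2]-.0345+.02,.019)
E
```

```text
[0.64366852 0.08970119 0.2158903 ] 0.018023273918779583 [-0.26204453 -0.89387072 -4.70008491] 32.4
0.77 [319.1, 159.9] [0.60907223 0.0949883  0.        ]
0.72 [96.2, 253.6] [ 0.64009565 -0.13950614  0.        ]
[320.26387987 161.81205938] [0.61  0.096 0.014] tool cm [20.33  0.05 -3.23] L284 R356 T125 B197
[321.89265223 265.06882672] [0.6437 0.0897 0.2014] tool cm [1.58 0.3  0.11] L282 R361 T227 B302
```

View pics/w18.png

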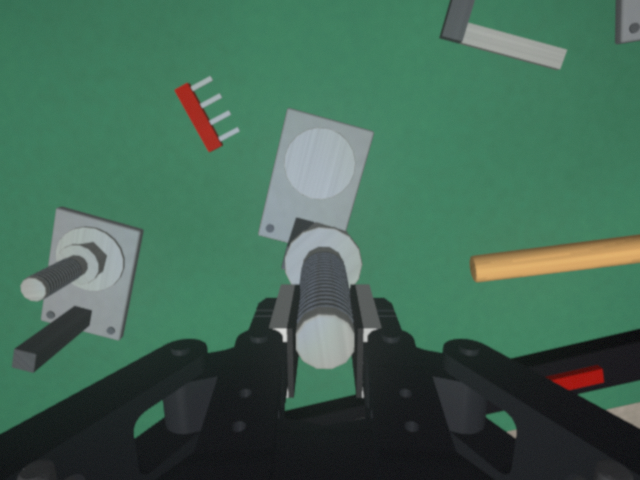

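Call:
servo_tool(
  moves=[
    [0,0,-1.7,0,1],
    [0,0,-1.6,0,1],
    [4,0,0,0,1],
    [6,0,0,0,1],
    [4.5,0,0,0,1],
    [1.5,0,0,0,1],
    [0,0,0,0,1],
    [0,0,0,0,1],
    [0,0,0,0,1],
    [0,0,0,0,1],
  ],
)

```text
clock: 33.75
tcp_pos: [0.612, 0.0952, 0.0604]
orientation: [0.702, 0.093, 0.7, -0.093]
wrist_force: [-0.4, 0.0, -4.0]
finger_gap: 0.0181
```

```bash
python3 - <<'E'
from h import *
s,p,R=tool();print(p,s["finger_gap"],s["wrist_force"],s["clock"])
C=cam("wrist");cv2.imwrite("pics/w19.png",C["pixels"])
for y in (247,250,253): rel(C,(321,y),.014,.032)
rel(C,proj(C,[p[0],p[1],p[2]-.0345+.02]),p[2]-.0345+.02,.019)
E
```

```text
[0.61195003 0.09522831 0.06037219] 0.01806225031154441 [-0.40535825  0.03234143 -4.03490318] 33.75
(321, 247) [0.6122 0.0945 0.014 ] tool cm [ 4.6  -0.06  0.06] L263 R379 T190 B300
(321, 250) [0.6138 0.094  0.014 ] tool cm [ 4.6  -0.06  0.24] L263 R379 T193 B303
(321, 253) [0.6155 0.0935 0.014 ] tool cm [ 4.6  -0.06  0.41] L263 R379 T196 B306
[321.87869836 264.90975717] [0.612  0.0952 0.0459] tool cm [1.42 0.01 0.03] L282 R361 T226 B301
```

View pics/w19.png

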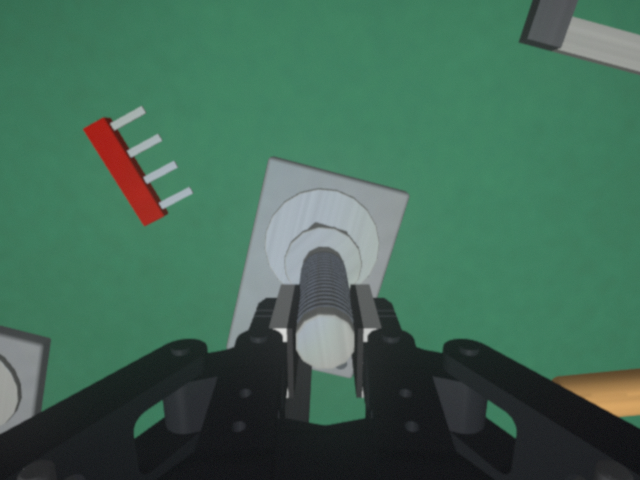

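Call:
servo_tool(
  moves=[
    [0.6,0,0,0,1],
    [0.3,0,0,0,1],
    [0.2,0,0,0,1],
    [0,0,0,0,1],
    [0,0,0,0,1],
    [0,0,0,0,1],
    [0,0,0,0,0.2],
    [0,0,0,0,-0.4],
    [0,0,0,0,-1],
    [0,0,0,0,-1],
  ],
)

```text
clock: 35.05
tcp_pos: [0.6111, 0.0952, 0.0479]
orientation: [0.701, 0.093, 0.701, -0.093]
wrist_force: [-0.1, 1.0, 0.7]
finger_gap: 0.0849
```

```bash
python3 - <<'E'
from h import *
s,p,R=tool();print(p,s["finger_gap"],s["wrist_force"],s["clock"])
C=cam("wrist");S=cam("scene")
im=np.hstack([cv2.resize(C["pixels"],(533,400)),cv2.resize(S["pixels"][185:310,290:375],(267,400),interpolation=cv2.INTER_CUBIC)])
cv2.imwrite("pics/w20.png",im)
E
```

```text
[0.61108112 0.09516841 0.04794401] 0.08493058808713448 [-0.08646784  1.02425128  0.68873671] 35.05
```

View pics/w20.png

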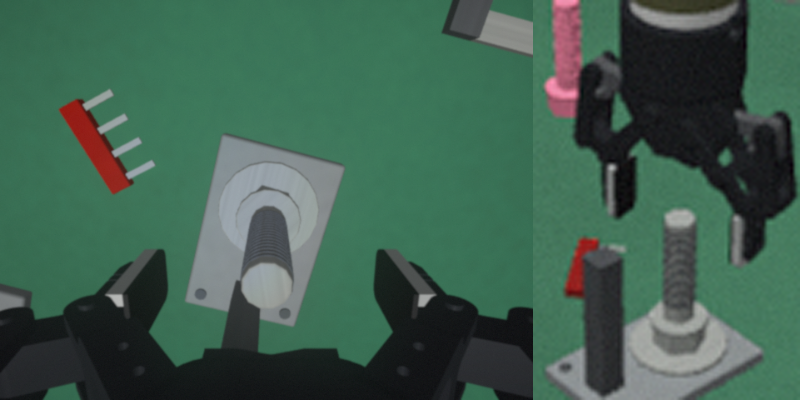

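Bolt_95 stands on its anvil. I'll retreat upward and back, then check the whole scene.

Call:
servo_tool(
  moves=[
    [-5,0,0,0,-1],
    [-6,0,0,0,-1],
    [-6,0,0,0,-1],
    [-2,0,-3,0,-1],
    [0,0,-5,0,-1],
    [0,0,-5,0,-1],
    [0,0,-5,0,-1],
    [0,0,-4,0,-1],
    [0,0,0,0,-1],
    [0,0,0,0,-1],
  ],
)

```text
clock: 36.4
tcp_pos: [0.3994, 0.1528, 0.2384]
orientation: [0.702, 0.093, 0.7, -0.093]
wrist_force: [0.1, -0.2, 0.2]
finger_gap: 0.0853
```

```bash
python3 - <<'E'
from h import *
s,p,R=tool();print(p,s["wrist_force"],s["clock"])
S=cam("scene");T=cam("top");cv2.imwrite("pics/s21.png",S["pixels"]);cv2.imwrite("pics/t21.png",T["pixels"])
a=T["pixels"];r=lambda x,y:cv2.resize(a[y-35:y+35,x-45:x+45],(400,300),interpolation=cv2.INTER_CUBIC)
cv2.imwrite("pics/t21c.png",np.vstack([np.hstack([r(143,225),r(278,190)]),np.hstack([r(373,180),r(486,235)])]))
for n in ("pin","nut"):
    for d in models.pinpoint(n,S)[:2]: print(n,d["conf"],onz(S,d["location"],0)[:2])
E
```

```text
[0.39941971 0.15281085 0.23842842] [ 0.09428767 -0.15321168  0.19805778] 36.4
pin 0.71 [0.38317781 0.23689163]
pin 0.71 [0.34052084 0.29505646]
nut 0.57 [0.50675193 0.41442811]
nut 0.51 [ 0.38803105 -0.25895097]
```

View pics/s21.png

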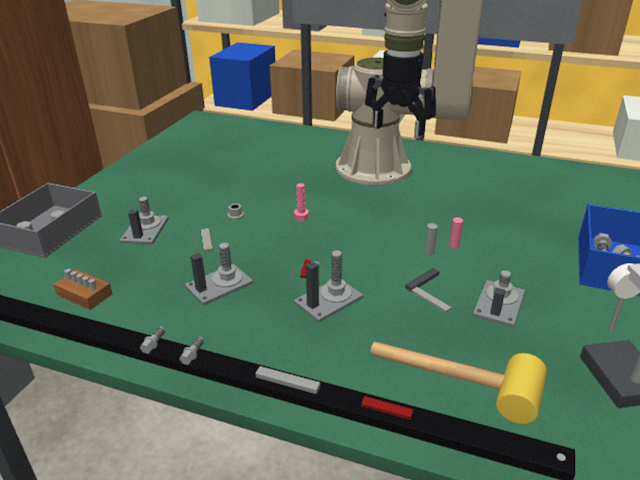

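View pics/t21c.png

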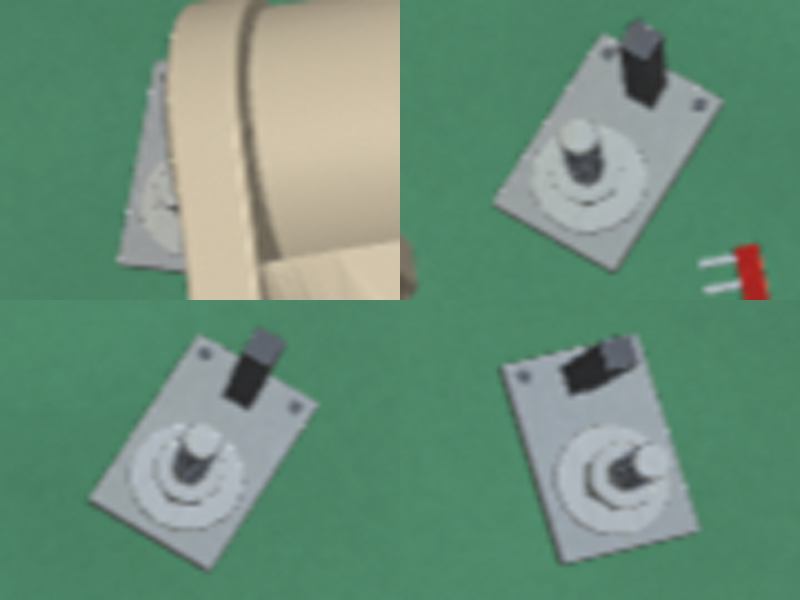

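All four bolts are centred and upright, each level with its post. The pin (431,238) and nut (235,211) are where they were, and the arm is clear. I'll hand in.

```bash
python3 - <<'E'
from h import *
print(order.hand_in(), env.get_state()["clock"])
E
```

```text
the job is handed in; nothing more can be done
the job is handed in; nothing more can be done
```

I stood the 50, 65, 80 and 95 mm bolts, in that order, on the stands whose posts match their lengths, letting go of each before fetching the next. The job was handed in at about 36.5 s of the 104 s allowed. No verdict was reported.

**Last checks:**
- **Bolts:** in the last pictures all four stood upright and level with their posts. Before each release the wrist camera put the bolt within about 3 mm of the anvil's centre. The top view confirmed this for the 65, 80 and 95 mm bolts. The arm hid the 50 mm bolt from above, so only the wrist and scene views cover it.
- **Pin and nut:** both stood within a few millimetres of where they were first measured, which is about the measuring error. I touched neither of the pink look-alikes.
- **Arm:** it was clear of everything, with a wrist force of about 0 N.

**What disagreed:**
- **Missed first grasp:** the pads sit about 29 mm behind the stated TCP, so the first close shut just above the 50 mm bolt. I measured the offset in the pictures and allowed for it from then on.
- **Top camera:** it read 6–9 mm lower in y than the wrist camera, so I relied on the wrist camera.

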